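# Load the twin-pin welding shuttle and dry-run the seam

### The arm

A 6-joint arm with a two-finger parallel gripper is mounted at the origin on the work surface. World frame = base frame: x ahead of the robot, y to its left, z up, the work surface at z = 0. Lengths are in mm, angles in rad, forces in N, time in s.
With the tool pointing down it reaches from about 250 to 850 mm from the base axis. Payload 12.5 kg.
Tool frame: the origin (TCP) lies at the very end of the fingers, on their centre line; the grasp point (between the pads) lies 19 mm behind it; z points along the fingers, y is the direction in which the jaws open and shut (so a half turn about z gives the same grasp; the last joint's range is limited). The gripper opens to 93 mm and grips with 3 to 60 N. Pads are 15 mm wide; open, the fingers measure 128 mm over their backs; the gripper's body (75 mm by 188 mm) begins 65 mm behind the grasp point.
Start: joints at [-1.339, 0.351, 1.652, -0, 1.139, -0.085], TCP at [171.359, -522.609, 193.833] pointing down, gripper open.
Joint ranges: [-2.75, 2.75], [-0.79, 2.1], [0.01, 2.65], [-1.57, 4.71], [0.07, 3.14], [-2.87, 2.87]. Speed limits (rad/s): [2.22, 2.22, 2.79, 3.14, 3.14, 3.14].

### API

Orientations are given as a unit quaternion [x, y, z, w].
In Python, from rig import ctrl, cams gives the robot as it stands. The module is installed in compiled form; this text tells all that it offers.
- The arm moves only by the shell command python3 -m creep 'ROWS' [FORCE]. ROWS is JSON, one flat list of numbers, 5 for each row, row after row: the opening, from -1 (shut) to 1 (fully open), then the shift along the tool's x, y, z in cm, then the turn about the tool's z in rad. In form: [gripper, x, y, z, yaw, gripper, x, y, z, yaw, ...]. A call has 1 to 20 rows; each row is the pose to reach, as a shift and turn from the pose commanded when the call began, along the tool's axes at that moment; what a row does not reach only later rows make up. A row lasts 1/12 s, in which the tool goes at most 41.7 mm and 7.16 degrees, less where a joint would pass 70% of its speed; a pose out of reach is approached as far as the arm can. A call with a gripper value outside its range is refused whole. The fingers move at their own pace and stop on an object; FORCE is the grip in N (left out, the last holds). Time passes only in rows, so rows that repeat a pose let the fingers close. It gives the time, the measured TCP pose, the force and the opening at its end, in the units of the state.
- ctrl.get_state(): the state, without advancing time (a new reading comes with each control period).
- cams.read_camera(name): name is "side" or "top" or "wrist"; returns the picture (420x560x3 uint8, blue, green, red); there is no depth.
- cams.camera_info(name): a dict with "mtx" (3x3 intrinsics, pixels), "xyz" and "rotation" of the camera in the world; the wrist camera has in their place "T_tool_cam" (4x4, takes a point from camera to tool coordinates, whose origin is the TCP and whose axes are the flange's). Camera axes: x right, y up, looking along -z (the intrinsics and any distortion apply to the point x, -y, -z); pixel columns grow to the right and rows downward; lengths in mm; the calibration is good to about 2 mm. A picture is of the moment at which its call begins: read the wrist's pose just before it. camera_info takes no time and is no camera call.
- ctrl.hand_in(): hands the job in, once; it reports no verdict.
The state is a dict: "t": time; "joint_positions": joint angles; "qvel": joint speeds; "tau": joint torques, N m; "position": TCP position; "orientation": TCP orientation; "wrist_force": force on the tool from outside, world axes, zero at the start; "wrist_torque": the same for the moment, N m; "grip_width": opening from 0.0 (shut) to 1.0 (fully open).
Only numpy, scipy, OpenCV 4.12 (cv2) and the standard library are available. Lean on these libraries where they do the work, as an engineer would, in place of code of your own. Each camera call takes 0.05 s, during which the arm holds its last target.

### The job

Load the welding fixture: set every lug plate on the bench over a pair of pins on the shuttle, so that both pins come up through its two holes and it lies flat, then push the shuttle away from the robot until its spring plunger snaps it fully home. After that take the pointer from its stand and dry-run the seam: with the pointer upright, guide its tip slowly and steadily (about 3 cm/s, on the seam or within a few millimetres of it) along the near upper edge of the backing bar, from the left notch mark to the right one as the robot sees them. Finally stand the pointer back in its hole, leaving all plates seated, the shuttle home and the other things on the bench where they were.

Things in the scene. Friction and masses are not known exactly. Their poses are not given: they have to be found in the camera images.
- plate1_lug (a point): Lug plate: steel base 100x40x8 mm, two 13 mm through holes 35 mm either side of the middle along x; upright lug on the middle, 30 mm long (x), 10 mm thick (y: pinch it here), its top 54 mm above the underside. Point in the lug 34 mm above the underside; z up. Same turned end for end. 0.35 kg. One of three may be absent.
- station1 (a point): A place for a lug plate: point on the shuttle deck (32 mm above the bench) half-way between two upright pins, 35 mm either side along x; pins 10 mm thick, 23 mm tall, tapering above 14 mm to a 3.6 mm tip. Three places 70 mm apart along y; any plate fits any. Moves with the shuttle.
- plate2_lug (a point): Lug plate: steel base 100x40x8 mm, two 13 mm through holes 35 mm either side of the middle along x; upright lug on the middle, 30 mm long (x), 10 mm thick (y: pinch it here), its top 54 mm above the underside. Point in the lug 34 mm above the underside; z up. Same turned end for end. 0.35 kg. One of three may be absent.
- station2 (a point): A place for a lug plate: point on the shuttle deck (32 mm above the bench) half-way between two upright pins, 35 mm either side along x; pins 10 mm thick, 23 mm tall, tapering above 14 mm to a 3.6 mm tip. Three places 70 mm apart along y; any plate fits any. Moves with the shuttle.
- plate3_lug (a point): Lug plate: steel base 100x40x8 mm, two 13 mm through holes 35 mm either side of the middle along x; upright lug on the middle, 30 mm long (x), 10 mm thick (y: pinch it here), its top 54 mm above the underside. Point in the lug 34 mm above the underside; z up. Same turned end for end. 0.35 kg. One of three may be absent.
- station3 (a point): A place for a lug plate: point on the shuttle deck (32 mm above the bench) half-way between two upright pins, 35 mm either side along x; pins 10 mm thick, 23 mm tall, tapering above 14 mm to a 3.6 mm tip. Three places 70 mm apart along y; any plate fits any. Moves with the shuttle.
- shuttle (a joint): Travel of the shuttle, m: 0 out (loading, nearest the robot), 0.080 home at its stop. Moves along the handle's +x, away from the robot, about 2 N friction; a spring plunger resists with 5 to 10 N from 0.066 to 0.075, then snaps it home and holds it. Starts unlatched, near 0.
- handle (a point): Upright steel push tab on the shuttle's near edge, 12 mm thick along x, 44 mm wide along y, from 30 to 80 mm above the bench; point at its centre, 58 mm above the bench, 84 mm nearer the robot than the middle place. x is the slide's direction, away from the robot.
- seam1 (a point): Point 1 of 5 on the straight seam, 45 mm apart, 40 mm above the bench; 1 at the left black notch mark as the robot sees it, 5 at the right one. The seam is the gap between the fixed backing bar's near upper edge and the plates' far ends when the shuttle is home (bar and plate tops level). It runs along this frame's -y.
- seam2 (a point): Point 2 of 5 on the straight seam, 45 mm apart, 40 mm above the bench; 1 at the left black notch mark as the robot sees it, 5 at the right one. The seam is the gap between the fixed backing bar's near upper edge and the plates' far ends when the shuttle is home (bar and plate tops level). It runs along this frame's -y.
- seam3 (a point): Point 3 of 5 on the straight seam, 45 mm apart, 40 mm above the bench; 1 at the left black notch mark as the robot sees it, 5 at the right one. The seam is the gap between the fixed backing bar's near upper edge and the plates' far ends when the shuttle is home (bar and plate tops level). It runs along this frame's -y.
- seam4 (a point): Point 4 of 5 on the straight seam, 45 mm apart, 40 mm above the bench; 1 at the left black notch mark as the robot sees it, 5 at the right one. The seam is the gap between the fixed backing bar's near upper edge and the plates' far ends when the shuttle is home (bar and plate tops level). It runs along this frame's -y.
- seam5 (a point): Point 5 of 5 on the straight seam, 45 mm apart, 40 mm above the bench; 1 at the left black notch mark as the robot sees it, 5 at the right one. The seam is the gap between the fixed backing bar's near upper edge and the plates' far ends when the shuttle is home (bar and plate tops level). It runs along this frame's -y.
- pointer_grip (a point): The pointer standing tip down in its stand: the point in its black square handle (18 x 18 mm, 48 to 128 mm above the tip), 90 mm straight above the tip. z up along the pointer, x and y square to the handle's faces. 0.12 kg.
- pointer_tip (a point): Tip of the pointer (lower end). Brass shank 10 mm thick, 42 mm long, tapering to the tip over the last 14 mm; above it a collar 28 mm across that rests on the stand.
- pointer: The pointer itself: origin at the tip, z up along it.
- stand: Fixed wooden block 70 x 70 x 45 mm, origin under its centre; a 15 mm through hole in the middle of its top takes the pointer's shank. With the pointer home its tip is 3 mm above the bench.
- disc: Bystander, not part of the job: black grinding disc, 114 mm across.
- pipe: Bystander, not part of the job: short upright pipe offcut, 60 mm across, 50 mm tall.
- wrench: Bystander, not part of the job: wrench.
- hammer: Bystander, not part of the job: hammer.
- tube: Bystander, not part of the job: dark steel block 80x40x40 mm.
- can: Bystander, not part of the job: grey can 66 mm across, 100 mm tall.
- magnet: Bystander, not part of the job: grey square magnet 60x60x16 mm.
Things that resemble listed ones, but are neither listed nor needed, are in the scene too. What is shaped like the part that bears plate2_lug but pink or purple is not meant.

How it is judged (in metres and radians):
On the way, in this order (a step that is already met when the one before it is completed fails the run):
1. every plate sits flat on a pair of pins while the shuttle is still out (((horizontal distance between plate1_lug and station1 below 0.004 m and z of plate1_lug in the frame of station1 between 0.031 and 0.037 m and angle between the x axis of plate1_lug and the x axis of station1, either way round below 0.08 rad and angle between plate1_lug's own z axis and vertical below 0.06 rad) or (horizontal distance between plate1_lug and station2 below 0.004 m and z of plate1_lug in the frame of station2 between 0.031 and 0.037 m and angle between the x axis of plate1_lug and the x axis of station2, either way round below 0.08 rad and angle between plate1_lug's own z axis and vertical below 0.06 rad) or (horizontal distance between plate1_lug and station3 below 0.004 m and z of plate1_lug in the frame of station3 between 0.031 and 0.037 m and angle between the x axis of plate1_lug and the x axis of station3, either way round below 0.08 rad and angle between plate1_lug's own z axis and vertical below 0.06 rad)) and ((horizontal distance between plate2_lug and station1 below 0.004 m and z of plate2_lug in the frame of station1 between 0.031 and 0.037 m and angle between the x axis of plate2_lug and the x axis of station1, either way round below 0.08 rad and angle between plate2_lug's own z axis and vertical below 0.06 rad) or (horizontal distance between plate2_lug and station2 below 0.004 m and z of plate2_lug in the frame of station2 between 0.031 and 0.037 m and angle between the x axis of plate2_lug and the x axis of station2, either way round below 0.08 rad and angle between plate2_lug's own z axis and vertical below 0.06 rad) or (horizontal distance between plate2_lug and station3 below 0.004 m and z of plate2_lug in the frame of station3 between 0.031 and 0.037 m and angle between the x axis of plate2_lug and the x axis of station3, either way round below 0.08 rad and angle between plate2_lug's own z axis and vertical below 0.06 rad)) and ((horizontal distance between plate3_lug and station1 below 0.004 m and z of plate3_lug in the frame of station1 between 0.031 and 0.037 m and angle between the x axis of plate3_lug and the x axis of station1, either way round below 0.08 rad and angle between plate3_lug's own z axis and vertical below 0.06 rad) or (horizontal distance between plate3_lug and station2 below 0.004 m and z of plate3_lug in the frame of station2 between 0.031 and 0.037 m and angle between the x axis of plate3_lug and the x axis of station2, either way round below 0.08 rad and angle between plate3_lug's own z axis and vertical below 0.06 rad) or (horizontal distance between plate3_lug and station3 below 0.004 m and z of plate3_lug in the frame of station3 between 0.031 and 0.037 m and angle between the x axis of plate3_lug and the x axis of station3, either way round below 0.08 rad and angle between plate3_lug's own z axis and vertical below 0.06 rad)) and value of joint shuttle below 0.06 m), for 0.2 s.
2. the shuttle is pushed past the plunger and snaps home (value of joint shuttle above 0.0775 m), for 0.2 s.
3. the pointer's tip is at point 1 of 5 along the seam, within 8 mm, pointer upright (distance between pointer_tip and seam1 below 0.008 m and angle between pointer's own z axis and vertical below 0.35 rad), for 0.05 s.
4. the pointer's tip is at point 2 of 5 along the seam, within 8 mm, pointer upright (distance between pointer_tip and seam2 below 0.008 m and angle between pointer's own z axis and vertical below 0.35 rad), for 0.05 s.
5. the pointer's tip is at point 3 of 5 along the seam, within 8 mm, pointer upright (distance between pointer_tip and seam3 below 0.008 m and angle between pointer's own z axis and vertical below 0.35 rad), for 0.05 s.
6. the pointer's tip is at point 4 of 5 along the seam, within 8 mm, pointer upright (distance between pointer_tip and seam4 below 0.008 m and angle between pointer's own z axis and vertical below 0.35 rad), for 0.05 s.
7. the pointer's tip is at point 5 of 5 along the seam, within 8 mm, pointer upright (distance between pointer_tip and seam5 below 0.008 m and angle between pointer's own z axis and vertical below 0.35 rad), for 0.05 s.
At the end, for the whole second after the job is handed in: Every plate present lies flat on a pair of pins (within 4 mm and 0.08 rad of its place, at deck height within 3 mm), the shuttle is home (beyond 77.5 mm), the pointer stands upright in the stand's hole (within 6 mm, seated within 4 mm in height) and is at rest (((horizontal distance between plate1_lug and station1 below 0.004 m and z of plate1_lug in the frame of station1 between 0.031 and 0.037 m and angle between the x axis of plate1_lug and the x axis of station1, either way round below 0.08 rad and angle between plate1_lug's own z axis and vertical below 0.06 rad) or (horizontal distance between plate1_lug and station2 below 0.004 m and z of plate1_lug in the frame of station2 between 0.031 and 0.037 m and angle between the x axis of plate1_lug and the x axis of station2, either way round below 0.08 rad and angle between plate1_lug's own z axis and vertical below 0.06 rad) or (horizontal distance between plate1_lug and station3 below 0.004 m and z of plate1_lug in the frame of station3 between 0.031 and 0.037 m and angle between the x axis of plate1_lug and the x axis of station3, either way round below 0.08 rad and angle between plate1_lug's own z axis and vertical below 0.06 rad)) and ((horizontal distance between plate2_lug and station1 below 0.004 m and z of plate2_lug in the frame of station1 between 0.031 and 0.037 m and angle between the x axis of plate2_lug and the x axis of station1, either way round below 0.08 rad and angle between plate2_lug's own z axis and vertical below 0.06 rad) or (horizontal distance between plate2_lug and station2 below 0.004 m and z of plate2_lug in the frame of station2 between 0.031 and 0.037 m and angle between the x axis of plate2_lug and the x axis of station2, either way round below 0.08 rad and angle between plate2_lug's own z axis and vertical below 0.06 rad) or (horizontal distance between plate2_lug and station3 below 0.004 m and z of plate2_lug in the frame of station3 between 0.031 and 0.037 m and angle between the x axis of plate2_lug and the x axis of station3, either way round below 0.08 rad and angle between plate2_lug's own z axis and vertical below 0.06 rad)) and ((horizontal distance between plate3_lug and station1 below 0.004 m and z of plate3_lug in the frame of station1 between 0.031 and 0.037 m and angle between the x axis of plate3_lug and the x axis of station1, either way round below 0.08 rad and angle between plate3_lug's own z axis and vertical below 0.06 rad) or (horizontal distance between plate3_lug and station2 below 0.004 m and z of plate3_lug in the frame of station2 between 0.031 and 0.037 m and angle between the x axis of plate3_lug and the x axis of station2, either way round below 0.08 rad and angle between plate3_lug's own z axis and vertical below 0.06 rad) or (horizontal distance between plate3_lug and station3 below 0.004 m and z of plate3_lug in the frame of station3 between 0.031 and 0.037 m and angle between the x axis of plate3_lug and the x axis of station3, either way round below 0.08 rad and angle between plate3_lug's own z axis and vertical below 0.06 rad)) and value of joint shuttle above 0.0775 m and horizontal distance between pointer_tip and stand below 0.006 m and z of pointer_tip in the frame of stand below 0.007 m and angle between pointer's own z axis and vertical below 0.12 rad and linear speed of pointer below 0.02 m/s); the robot touches nothing.
It fails at once if the pointer moves faster than 8 cm/s while its tip is on the seam between the notches (x of pointer_tip in the frame of seam3 between -0.01 and 0.01 m and y of pointer_tip in the frame of seam3 between -0.075 and 0.075 m and z of pointer_tip in the frame of seam3 below 0.01 m and linear speed of pointer above 0.08 m/s).
It fails at once if a bystander is moved more than 5 cm (distance of any of disc, pipe, wrench, hammer, tube, can, magnet from where it was at the start of the episode above 0.05 m).
Of plate1, plate2, plate3 only 2 to 3 are there at a start; the rules pass over those that are not, and their reading is None.
At some moment in a run one of plate1, plate2, plate3 may be knocked a few centimetres aside while the robot is not near it.
It also fails if it takes over 210 s, if anything falls off the work surface, if the arm or the gripper's body presses on something with over 40 N, if the wrist force passes 120 N, or if a joint passes its speed limit or range.

## Working session

There is one attempt and no reset: what is moved stays moved. The work goes in short steps, Python scripts to look and compute and a shell command to move; the robot and the scene stay as the last step left them, time stands still between calls to the robot, and variables do not carry over. Pictures are saved under pics/ and viewed, and the job is handed in when it is done.

```bash
mkdir -p pics; ls; python3 - <<'E'
from rig import ctrl,cams
import cv2
s=ctrl.get_state();print(s)
for n in("side","top","wrist"):
    print(n,cams.camera_info(n)); cv2.imwrite(f"pics/{n}0.png",cams.read_camera(n))
E
```

```text
pics
{'t': 0.0, 'joint_positions': array([-1.33860118e+00,  3.51208736e-01,  1.65241465e+00, -1.03908026e-05,
        1.13909333e+00, -8.46067384e-02]), 'qvel': array([-0.00301517,  0.0010637 , -0.00024551, -0.00034758, -0.00127707,
       -0.00096746]), 'tau': array([-1.47639825e-03, -4.97327006e+01, -2.85258847e+01,  6.98680594e-02,
        2.56946858e-02, -1.27411149e-04]), 'position': array([ 171.27463632, -522.26693325,  193.3200924 ]), 'orientation': array([ 9.87480281e-01,  1.57741494e-01, -4.61416979e-05, -5.60153790e-04]), 'wrist_force': array([ 0.81758272,  0.27904255, -0.46213289]), 'wrist_torque': array([-0.00587056, -0.00376679,  0.02216123]), 'grip_width': 0.996051416431954}
side {'mtx': array([[447.50827942,   0.        , 274.82602997],
       [  0.        , 447.50827942, 209.89663478],
       [  0.        ,   0.        ,   1.        ]]), 'xyz': array([  219.69717644, -1101.07149121,   717.16648129]), 'rotation': array([ 0.49737649, -0.06007623, -0.10123347,  0.85951106])}
top {'mtx': array([[498.34760181,   0.        , 278.77244586],
       [  0.        , 498.34760181, 205.83706261],
       [  0.        ,   0.        ,   1.        ]]), 'xyz': array([ 236.90580398,   22.80347376, 1445.97033795]), 'rotation': array([-0.06582559,  0.0674834 ,  0.71232489, -0.69548992])}
wrist {'mtx': array([[350.47519329,   0.        , 271.91705173],
       [  0.        , 350.47519329, 208.92136896],
       [  0.        ,   0.        ,   1.        ]]), 'T_tool_cam': array([[-1.20870644e-03,  9.68852973e-01,  2.47633712e-01,
         6.78473033e+01],
       [ 9.99998941e-01,  1.37171028e-03, -4.85719107e-04,
         3.04679392e-01],
       [-8.10272109e-04,  2.47632863e-01, -9.68853605e-01,
        -1.90597564e+02],
       [ 0.00000000e+00,  0.00000000e+00,  0.00000000e+00,
         1.00000000e+00]])}
```

View pics/top0.png

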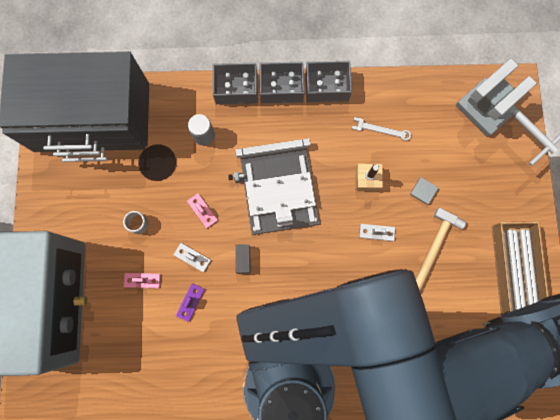

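View pics/side0.png

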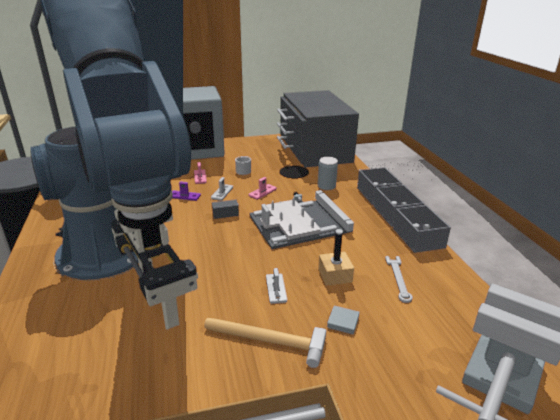

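View pics/wrist0.png

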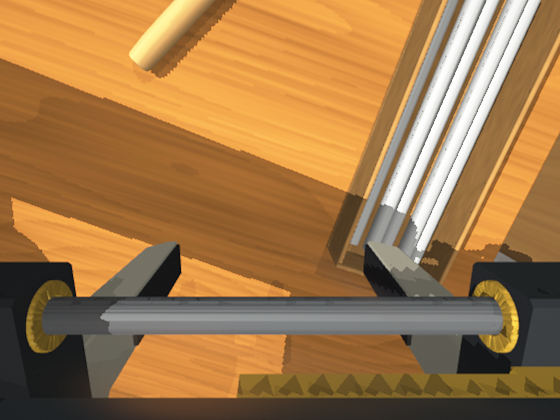

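```bash
cat > h.py <<'E'
import numpy as np, cv2
from scipy.spatial.transform import Rotation as R
from rig import ctrl,cams
def state():
    s=ctrl.get_state(); return s,np.array(s["position"]),R.from_quat(s["orientation"]).as_matrix()
def campose(n,p=None,Rm=None):
    i=cams.camera_info(n); K=np.array(i["mtx"])
    if n=="wrist":
        T=np.array(i["T_tool_cam"]); return K,p+Rm@T[:3,3],Rm@T[:3,:3]
    return K,np.array(i["xyz"]),R.from_quat(i["rotation"]).as_matrix()
def cast(c,uv,z):
    K,o,Rc=c; uv=np.atleast_2d(np.array(uv,float))
    d=np.c_[(uv[:,0]-K[0,2])/K[0,0],-(uv[:,1]-K[1,2])/K[1,1],-np.ones(len(uv))]@Rc.T
    return o+d*((np.asarray(z)-o[2])/d[:,2])[:,None] if True else 0
def proj(c,P):
    K,o,Rc=c; q=(np.atleast_2d(P)-o)@Rc; q=q/-q[:,2:]
    return np.c_[K[0,0]*q[:,0]+K[0,2],-K[1,1]*q[:,1]+K[1,2]]
def grab(n,f=None):
    s,p,Rm=state(); c=campose(n,p,Rm); im=cams.read_camera(n)
    if f: cv2.imwrite("pics/"+f,im)
    return im,c,p,Rm
def pr():
    s,p,Rm=state(); print("t %.2f"%s["t"],"tcp",p.round(1),"toolx yaw %.4f"%np.arctan2(Rm[1,0],Rm[0,0]),"tooly",Rm[:,1].round(3),"z",Rm[:,2].round(3),"F",np.round(s["wrist_force"],1),"g %.3f"%s["grip_width"],"j",np.round(s["joint_positions"],2))
E
python3 - <<'E'
from h import *
pr()
im=cv2.imread("pics/top0.png"); c=campose("top")
cv2.imwrite("pics/topz.png",cv2.resize(im[130:310,110:410],None,fx=2.6,fy=2.6,interpolation=cv2.INTER_CUBIC))
w=cast(c,[[192,257],[377,232],[276,197],[240,258],[372,175],[135,222],[425,190]],[8,8,40,40,120,50,16]);print(w.round(0))
E
```

```text
t 0.15 tcp [ 171.3 -522.3  193.4] toolx yaw 0.3168 tooly [ 0.311 -0.95  -0.001] z [-0.     0.001 -1.   ] F [-0.7 -0.5  0.1] g 1.001 j [-1.34  0.35  1.65  0.    1.14 -0.08]
[[ 368.  270.    8.]
 [ 427. -268.    8.]
 [ 532.   24.   40.]
 [ 359.  129.   40.]
 [ 570. -241.  120.]
 [ 467.  425.   50.]
 [ 547. -415.   16.]]
```

View pics/topz.png

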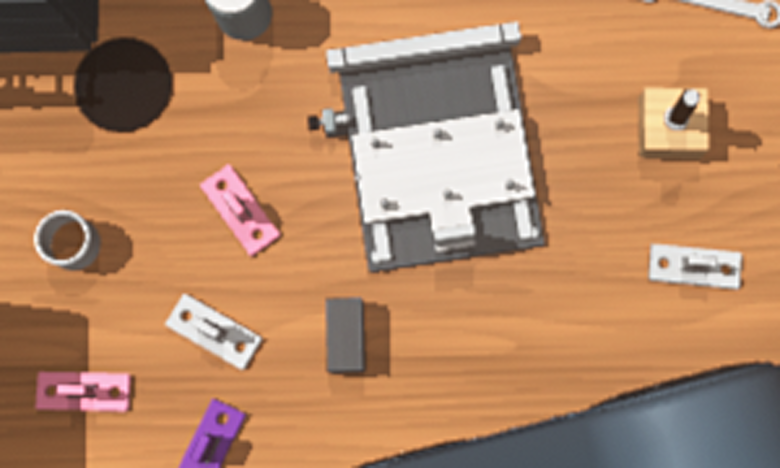

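```bash
python3 - <<'E'
from h import *
c=campose("top")
def cr(p): return (np.array(p)/2.6+[110,130])
def ax(a,b,z):
    A,B=cast(c,[cr(a),cr(b)],[z,z]); d=B-A; print(((A+B)/2).round(1),"yaw %.3f len %.1f"%(np.arctan2(d[1],d[0]),np.linalg.norm(d)))
ax((663,262),(730,268),8); ax((186,315),(240,346),8)
# pin bases approx deck 32, pin tips 55
for a,b in(((390,205),(378,144)),((452,195),(440,134)),((515,187),(503,126))): ax(a,b,45)
ax((340,59),(520,33),40)
E
```

```text
[ 427.5 -270.2    8. ] yaw -1.685 len 75.0
[367.3 269.9   8. ] yaw -2.107 len 69.9
[531.6  76.2  45. ] yaw 0.174 len 70.2
[541.3   7.5  45. ] yaw 0.165 len 70.3
[548.7 -62.5  45. ] yaw 0.156 len 70.3
[679.6  21.8  40. ] yaw -1.445 len 205.6
```

```bash
python3 -m creep '[1,32.2,-16,8,-1.14,1,32.2,-16,8,-1.14,1,32.2,-16,8,-1.14,1,32.2,-16,8,-1.14,1,32.2,-16,8,-1.14,1,32.2,-16,8,-1.14,1,32.2,-16,8,-1.14,1,32.2,-16,8,-1.14,1,32.2,-16,8,-1.14,1,32.2,-16,8,-1.14,1,32.2,-16,8,-1.14,1,32.2,-16,8,-1.14,1,32.2,-16,8,-1.14]'
python3 - <<'E'
from h import *
im,c,p,Rm=grab("wrist","w1.png");im,c,p,Rm=grab("top","t1.png");pr()
E
```

```text
t: 1.23
position: [426.9, -271.1, 114.1]
orientation: [0.747, 0.665, -0.0, 0.0]
wrist_force: [0.4, -0.1, -0.1]
grip_width: 0.995
t 1.33 tcp [ 426.9 -271.2  114.1] toolx yaw 1.4542 tooly [ 0.993 -0.116  0.   ] z [ 0. -0. -1.] F [-0.5  0.1  0.1] g 1.000 j [-0.66  0.37  1.84 -0.    0.93 -0.54]
```

View pics/w1.png

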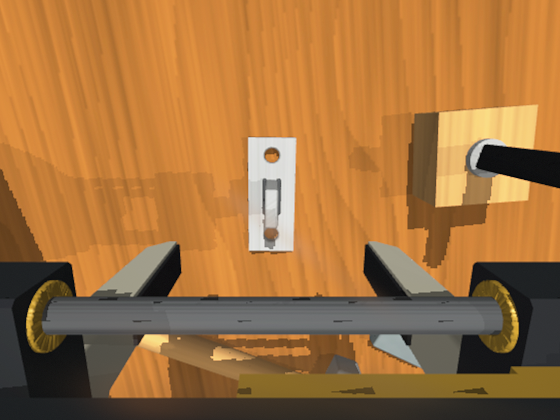

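View pics/t1.png

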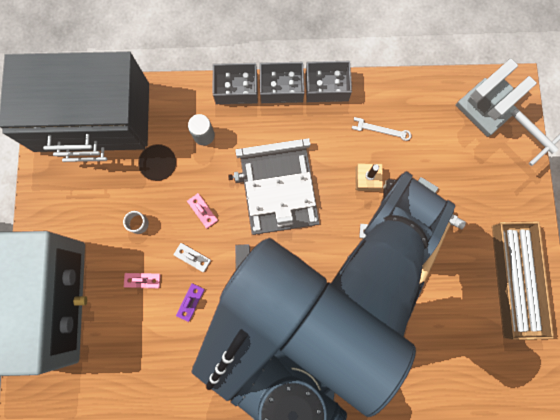

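```bash
cat >> h.py <<'E'
def plates(im,c,Rm,p,zt=8,roi=None,smax=60,vmin=150):
    hsv=cv2.cvtColor(im,cv2.COLOR_BGR2HSV)
    m=((hsv[...,1]<smax)&(hsv[...,2]>vmin)).astype(np.uint8)*255
    if roi is not None:
        k=np.zeros_like(m); k[roi[1]:roi[3],roi[0]:roi[2]]=1; m*=k
    m=cv2.morphologyEx(m,cv2.MORPH_CLOSE,np.ones((9,9)))
    out=[]
    for q in cv2.findContours(m,cv2.RETR_EXTERNAL,cv2.CHAIN_APPROX_NONE)[0]:
        if cv2.contourArea(q)<600: continue
        P=cast(c,q[:,0,:],np.full(len(q),zt)); h=P[:,:2].astype(np.float32)
        (cx,cy),(a,b),ang=cv2.minAreaRect(h)
        bb=cv2.boxPoints(((cx,cy),(a,b),ang)); e=bb[1]-bb[0];f=bb[2]-bb[1]
        if np.linalg.norm(f)>np.linalg.norm(e): e=f
        out.append((cx,cy,max(a,b),min(a,b),np.arctan2(e[1],e[0]),cv2.boundingRect(q)))
    return out
def deltas(p,Rm,tx,ty,yaw=None):
    d=Rm.T@np.array([tx-p[0],ty-p[1],0]); cy=np.arctan2(Rm[1,0],Rm[0,0])
    msg="move x %.2f y %.2f cm"%(d[0]/10,d[1]/10)
    if yaw is not None:
        t=cy-yaw; t=(t+np.pi/2)%np.pi-np.pi/2; msg+=" turn %.4f"%t
    print(msg)
E
python3 - <<'E'
from h import *
s,p,Rm=state();c=campose("wrist",p,Rm);im=cv2.imread("pics/w1.png")
for r in plates(im,c,Rm,p,8,(200,100,360,290)): print(np.round(r[:5],3),r[5]); deltas(p,Rm,r[0],r[1],r[4])
cv2.imwrite("pics/w1z.png",cv2.resize(im[120:270,210:350],None,fx=4,fy=4))
E
```

```text
[ 426.359 -267.629  100.467   39.962    1.436] (248, 137, 48, 114)
move x 0.35 y -0.10 cm turn 0.0181
```

View pics/w1z.png

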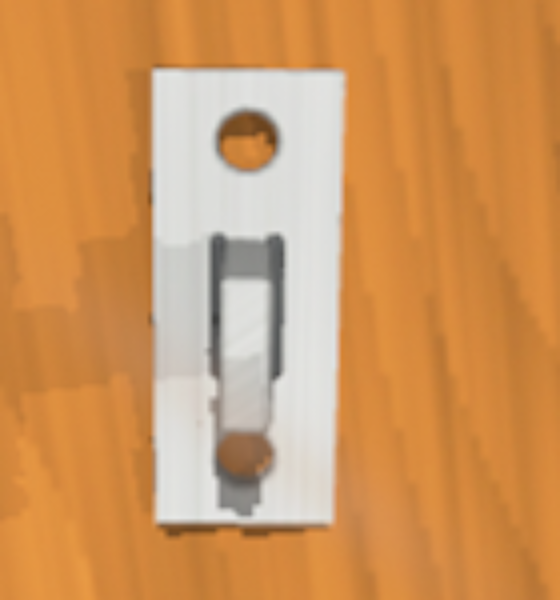

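```bash
python3 -m creep '[0.2,0.35,-0.1,3,0.018,0.2,0.35,-0.1,6,0.018,0.2,0.35,-0.1,8.5,0.018,0.2,0.35,-0.1,9.7,0.018,0.2,0.35,-0.1,9.7,0.018,0.2,0.35,-0.1,9.7,0.018]' 30
python3 - <<'E'
from h import *
pr()
E
python3 -m creep '[-1,0,0,0,0,-1,0,0,0,0,-1,0,0,0,0,-1,0,0,0,0,-1,0,0,0,0,-1,0,0,0,0]' 30
python3 - <<'E'
from h import *
pr()
E
```

```text
t: 1.83
position: [426.5, -267.2, 16.9]
orientation: [0.753, 0.658, -0.0, -0.0]
wrist_force: [0.7, -0.5, 1.0]
grip_width: 0.629
t 1.83 tcp [ 426.5 -267.2   16.9] toolx yaw 1.4372 tooly [ 0.991 -0.133 -0.001] z [-0.  0. -1.] F [ 0.7 -0.5  1. ] g 0.629 j [-0.65  0.53  1.9   0.    0.71 -0.52]
t: 2.33
position: [427.0, -266.7, 17.1]
orientation: [0.752, 0.659, 0.0, 0.0]
wrist_force: [-0.7, -0.3, -0.2]
grip_width: 0.221
t 2.33 tcp [ 427.  -266.7   17.1] toolx yaw 1.4388 tooly [ 0.991 -0.132  0.   ] z [ 0. -0. -1.] F [-0.7 -0.3 -0.2] g 0.221 j [-0.65  0.53  1.9  -0.    0.71 -0.52]
```

```bash
python3 -m creep '[-1,0,0,0,0,-1,0,0,0,0,-1,0,0,0,0,-1,0,0,-2,0,-1,0,0,-5,0,-1,0,0,-9,0,-1,0,0,-13,0,-1,22.8,-0.7,-13,1.289,-1,22.8,-0.7,-13,1.289,-1,22.8,-0.7,-13,1.289,-1,22.8,-0.7,-13,1.289,-1,22.8,-0.7,-13,1.289,-1,22.8,-0.7,-13,1.289,-1,22.8,-0.7,-13,1.289,-1,22.8,-0.7,-13,1.289,-1,22.8,-0.7,-13,1.289,-1,22.8,-0.7,-13,1.289,-1,22.8,-0.7,-13,1.289,-1,22.8,-0.7,-13,1.289,-1,22.8,-0.7,-13,1.289]' 40
python3 - <<'E'
from h import *
pr();im,c,p,Rm=grab("wrist","w2.png");pr()
cv2.imwrite("pics/w2z.png",cv2.resize(im[0:300,100:460],None,fx=2.2,fy=2))
E
```

```text
t: 4.0
position: [449.6, -39.7, 146.5]
orientation: [0.997, 0.077, -0.0, -0.0]
wrist_force: [-0.0, -0.4, -4.0]
grip_width: 0.105
t 4.00 tcp [449.6 -39.7 146.5] toolx yaw 0.1533 tooly [ 0.153 -0.988 -0.   ] z [-0.001  0.    -1.   ] F [-0.  -0.4 -4. ] g 0.105 j [-0.19  0.23  1.94 -0.    0.96  1.23]
t 4.05 tcp [449.7 -39.7 146.6] toolx yaw 0.1541 tooly [ 0.153 -0.988 -0.   ] z [-0.001  0.    -1.   ] F [-0.   0.  -4.7] g 0.103 j [-0.19  0.23  1.94 -0.    0.96  1.23]
```

View pics/w2.png

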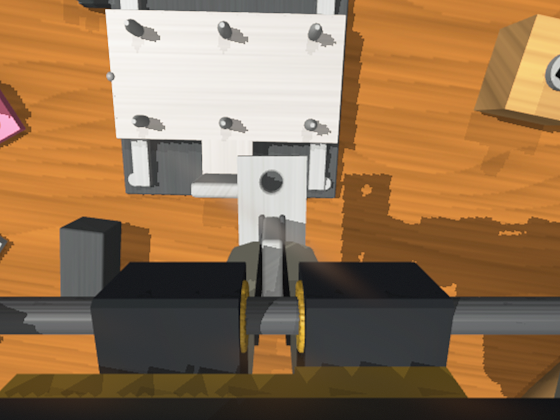

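```bash
python3 - <<'E'
import cv2
im=cv2.imread("pics/w2.png")
cv2.imwrite("pics/w2z.png",cv2.resize(im[10:145,110:360],None,fx=3.2,fy=3.2,interpolation=cv2.INTER_CUBIC))
E
```

```text
(no output)
```

View pics/w2z.png

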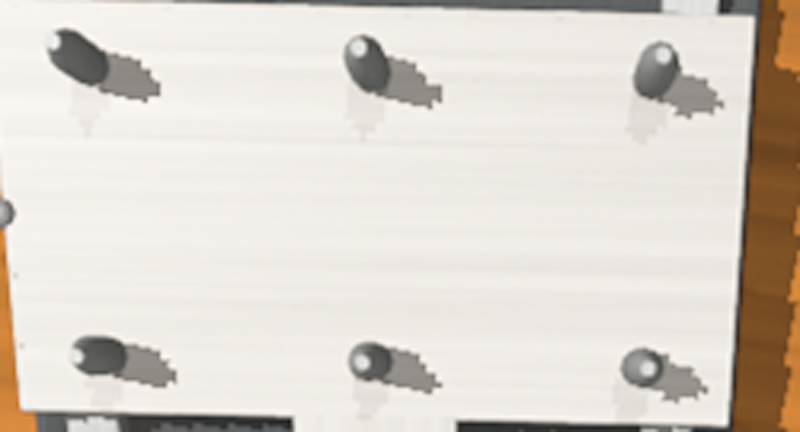

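```bash
cat >> h.py <<'E'
def grid(c,tips,z=55):
    # tips order: far L,M,R, near L,M,R ; local x fwd, y left
    L=np.array([[35,70],[35,0],[35,-70],[-35,70],[-35,0],[-35,-70]],float)
    W=cast(c,tips,np.full(6,z))[:,:2]
    Lc=L-L.mean(0);Wc=W-W.mean(0); H=Lc.T@Wc
    yaw=np.arctan2(H[0,1]-H[1,0],H[0,0]+H[1,1])
    Ro=np.array([[np.cos(yaw),-np.sin(yaw)],[np.sin(yaw),np.cos(yaw)]])
    F=Lc@Ro.T+W.mean(0); print("grid yaw %.4f centre"%yaw,W.mean(0).round(1),"resid",np.round(W-F,1).tolist(),"scale",np.linalg.norm(Wc)/np.linalg.norm(Lc))
    for n,k in(("L",70),("M",0),("R",-70)): print(n,(W.mean(0)+Ro@[0,k]).round(1))
    return W.mean(0),yaw
E
python3 - <<'E'
from h import *
s,p,Rm=state();c=campose("wrist",p,Rm);im=cv2.imread("pics/w2.png")
t=np.array([(54,40),(358,47),(664,54),(77,355),(362,362),(648,368)])/3.2+[110,10]-0.35
m,y=grid(c,t)
# hand-held plate: underside = TCPz-17, top= -9
print("zplate top",p[2]-9)
q=cast(c,[[239,157],[305.5,157],[271,181]],np.full(3,p[2]-9)); print(((q-p)@Rm).round(1))
cv2.imwrite("pics/w2h.png",cv2.resize(im[145:265,220:330],None,fx=5,fy=5,interpolation=cv2.INTER_CUBIC))
E
```

```text
grid yaw 0.1311 centre [543.2  12.1] resid [[-0.1, -0.4], [-0.1, 0.2], [0.0, 0.1], [0.1, -0.3], [-0.1, 0.2], [0.0, 0.3]] scale 0.9967472674190111
L [534.1  81.5]
M [543.2  12.1]
R [552.4 -57.3]
zplate top 137.57304187890418
[[ 47.3 -18.1   9. ]
 [ 47.2  19.5   9. ]
 [ 33.5  -0.    9. ]]
```

View pics/w2h.png

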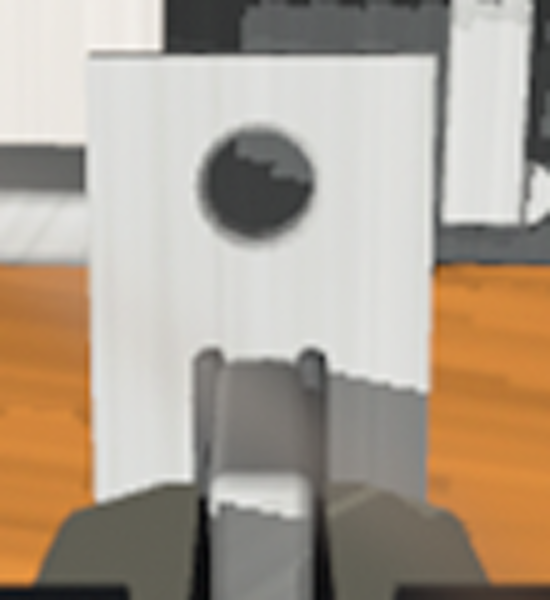

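```bash
python3 - <<'E'
from h import *
s,p,Rm=state();c=campose("wrist",p,Rm)
q=cast(c,[[237.4,155.6],[306.8,155.6],[270.8,181.4]],np.full(3,p[2]-9)); print(((q-p)@Rm).round(1))
deltas(p,Rm,554.1,-57.1,0.131)
E
```

```text
[[ 48.1 -19.    9. ]
 [ 48.   20.2   9. ]
 [ 33.3  -0.2   9. ]]
move x 10.05 y 3.32 cm turn 0.0231
```

```bash
python3 -m creep '[-1,3.5,1.1,0,0.023,-1,7,2.2,0,0.023,-1,10.05,3.32,0,0.023,-1,10.05,3.32,3,0.023,-1,10.05,3.32,5.5,0.023,-1,10.05,3.32,6.4,0.023,-1,10.05,3.32,6.4,0.023,-1,10.05,3.32,6.4,0.023]' 40
python3 - <<'E'
from h import *
im,c,p,Rm=grab("wrist","w3.png");pr()
cv2.imwrite("pics/w3z.png",cv2.resize(im[100:300,170:380],None,fx=3.5,fy=3,interpolation=cv2.INTER_CUBIC))
cv2.imwrite("pics/w3h.png",cv2.resize(im[145:205,220:330],None,fx=7,fy=7,interpolation=cv2.INTER_CUBIC))
q=cast(c,[[270.8,181.4]],[p[2]-17]);print(((q-p)@Rm).round(2))
for st in([554.1-1.7,-57.3],):
  yv=.131; P=[[st[0]+k*np.cos(yv),st[1]+k*np.sin(yv),55] for k in(35,-35)]; print(proj(c,P))
E
```

```text
t: 4.72
position: [554.3, -57.6, 83.3]
orientation: [0.998, 0.064, -0.0, -0.0]
wrist_force: [-0.3, -0.5, -3.8]
grip_width: 0.103
t 4.77 tcp [554.9 -57.7  84.1] toolx yaw 0.1279 tooly [ 0.128 -0.992  0.   ] z [ 0.002 -0.    -1.   ] F [-0.3  0.2 -3.6] g 0.108 j [-0.19  0.5   1.73  0.    0.91  1.26]
[[31.91 -0.18 16.99]]
[[270.13506777 176.4159101 ]
 [270.66824957 278.62833317]]
```

View pics/w3.png

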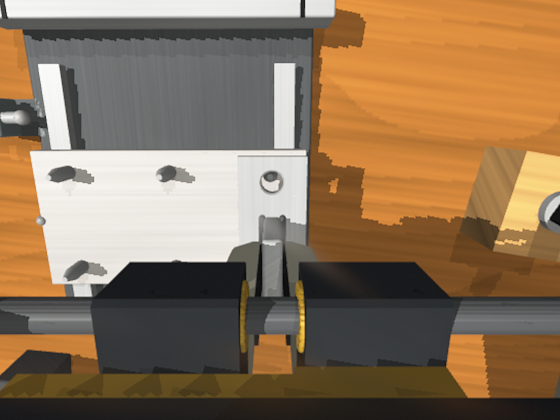

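View pics/w3h.png

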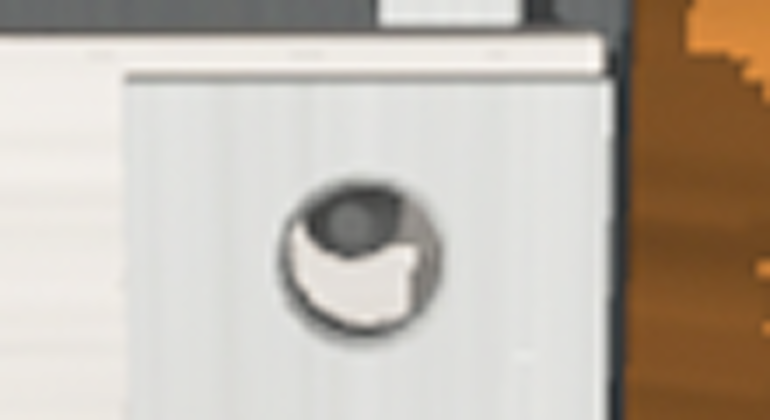

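```bash
python3 - <<'E'
from h import *
s,p,Rm=state();c=campose("wrist",p,Rm); pr()
q=cast(c,[[271.2,182.0],[269.9,176.7]],[p[2]-9,55]);print(((q-p)@Rm).round(2))
E
```

```text
t 4.77 tcp [554.9 -57.7  84.1] toolx yaw 0.1279 tooly [ 0.128 -0.992  0.   ] z [ 0.002 -0.    -1.   ] F [-0.3  0.2 -3.6] g 0.108 j [-0.19  0.5   1.73  0.    0.91  1.26]
[[32.94  0.07  9.05]
 [32.81 -0.77 29.17]]
```

```bash
python3 -m creep '[-1,0,-0.06,1,0,-1,0,-0.06,2,0,-1,0,-0.06,2.7,0,-1,0,-0.06,3.2,0,-1,0,-0.06,3.4,0,-1,0,-0.06,3.4,0]' 40
python3 - <<'E'
from h import *
im,c,p,Rm=grab("wrist","w4.png");pr()
cv2.imwrite("pics/w4h.png",cv2.resize(im[130:250,180:350],None,fx=4,fy=4,interpolation=cv2.INTER_CUBIC))
E
```

```text
t: 5.27
position: [555.0, -56.9, 49.1]
orientation: [0.998, 0.063, 0.001, 0.0]
wrist_force: [1.3, 0.8, -0.8]
grip_width: 0.103
t 5.32 tcp [554.9 -56.9  49.1] toolx yaw 0.1269 tooly [ 0.127 -0.992  0.   ] z [ 0.002 -0.    -1.   ] F [ 0.3  1.4 -2.1] g 0.102 j [-0.19  0.55  1.75  0.    0.84  1.26]
```

View pics/w4h.png

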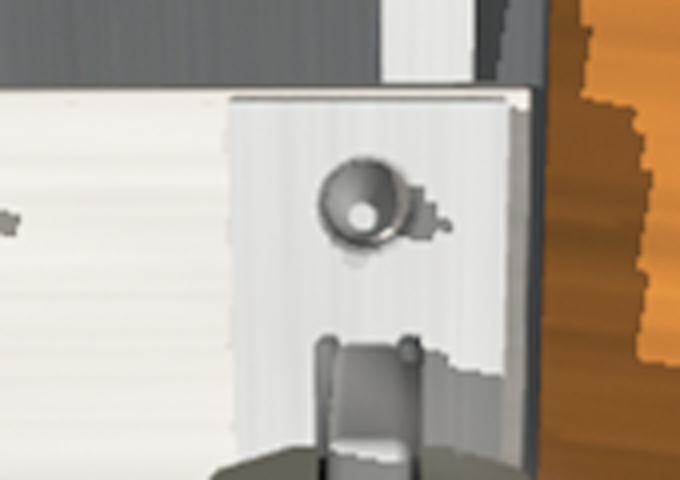

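```bash
python3 -m creep '[-0.3,0,0,0,0,-0.3,0,0,0,0,-0.3,0,0,0,0,-0.3,0,0,-1,0,-0.3,0,0,-4,0,-0.3,0,0,-8,0,-0.3,0,0,-11,0,-0.3,-14.5,-34.8,-11,-0.908,-0.3,-14.5,-34.8,-11,-0.908,-0.3,-14.5,-34.8,-11,-0.908,0,-14.5,-34.8,-11,-0.908,0,-14.5,-34.8,-11,-0.908,0,-14.5,-34.8,-11,-0.908,0,-14.5,-34.8,-11,-0.908,0,-14.5,-34.8,-11,-0.908,0,-14.5,-34.8,-11,-0.908,0.2,-14.5,-34.8,-6.5,-0.908,0.2,-14.5,-34.8,-6.5,-0.908,0.2,-14.5,-34.8,-6.5,-0.908,0.2,-14.5,-34.8,-6.5,-0.908]' 40
python3 - <<'E'
from h import *
im,c,p,Rm=grab("wrist","w5.png");pr()
for r in plates(im,c,Rm,p,8,(180,80,380,270)): print(np.round(r[:5],3),r[5]); deltas(p,Rm,r[0],r[1],r[4])
im,c,p,Rm=grab("top","t5.png")
E
```

```text
t: 6.98
position: [367.1, 269.3, 114.9]
orientation: [0.869, 0.494, -0.0, 0.0]
wrist_force: [0.7, -0.5, 0.4]
grip_width: 0.597
t 7.03 tcp [367.5 269.3 115.2] toolx yaw 1.0331 tooly [ 0.859 -0.512  0.001] z [ 0.001  0.001 -1.   ] F [-0.9 -0.3  0.3] g 0.601 j [ 0.53  0.29  1.96 -0.    0.89  1.07]
[400.913 185.225  47.535  22.836  -1.394] (332, 242, 46, 28)
move x -5.49 y 7.21 cm turn -0.7138
[366.182 271.114  99.684  40.188   1.03 ] (246, 140, 49, 113)
move x 0.11 y -0.17 cm turn 0.0040
```

View pics/w5.png

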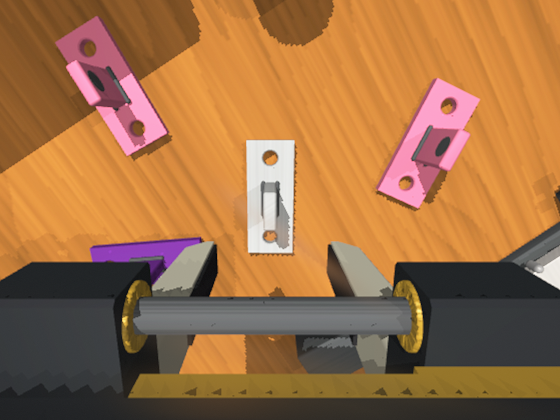

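View pics/t5.png

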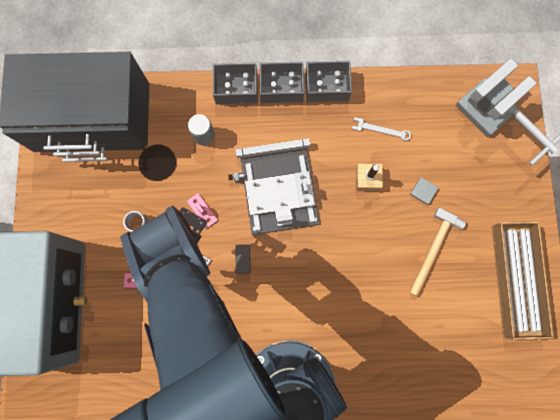

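```bash
python3 -m creep '[0.2,0.11,-0.17,3,0.004,0.2,0.11,-0.17,6,0.004,0.2,0.11,-0.17,8.5,0.004,0.2,0.11,-0.17,9.8,0.004,0.2,0.11,-0.17,9.8,0.004,-1,0.11,-0.17,9.8,0.004,-1,0.11,-0.17,9.8,0.004,-1,0.11,-0.17,9.8,0.004,-1,0.11,-0.17,9.8,0.004,-1,0.11,-0.17,9.8,0.004,-1,0.11,-0.17,9.8,0.004,-1,0.11,-0.17,9.8,0.004,-1,0.11,-0.17,9.8,0.004,-1,0.11,-0.17,9.8,0.004,-1,0.11,-0.17,9.8,0.004]' 40
python3 - <<'E'
from h import *
pr()
_,p,Rm=state()
deltas(p,Rm,440,65,0.131)
E
```

```text
t: 8.33
position: [365.6, 271.7, 15.9]
orientation: [0.87, 0.493, 0.0, 0.0]
wrist_force: [1.0, -1.9, 1.2]
grip_width: 0.102
t 8.33 tcp [365.6 271.7  15.9] toolx yaw 1.0308 tooly [ 0.858 -0.514  0.   ] z [ 0.  0. -1.] F [ 1.  -1.9  1.2] g 0.102 j [ 0.54  0.47  2.02 -0.    0.65  1.08]
move x -13.91 y 17.01 cm turn 0.8998
```

```bash
python3 -m creep '[-1,0,0,-2,0,-1,0,0,-5,0,-1,0,0,-9,0,-1,0,0,-13,0,-1,-13.91,17,-13,0.9,-1,-13.91,17,-13,0.9,-1,-13.91,17,-13,0.9,-1,-13.91,17,-13,0.9,-1,-13.91,17,-13,0.9,-1,-13.91,17,-13,0.9,-1,-13.91,17,-13,0.9,-1,-13.91,17,-13,0.9,-1,-13.91,17,-13,0.9,-1,-13.91,17,-13,0.9,-1,-13.91,17,-13,0.9]' 40
python3 - <<'E'
from h import *
pr();im,c,p,Rm=grab("wrist","w6.png");pr()
cv2.imwrite("pics/w6z.png",cv2.resize(im[10:150,170:420],None,fx=3.2,fy=3.2,interpolation=cv2.INTER_CUBIC))
cv2.imwrite("pics/w6h.png",cv2.resize(im[145:265,220:330],None,fx=5,fy=5,interpolation=cv2.INTER_CUBIC))
E
```

```text
t: 9.58
position: [439.4, 65.6, 145.7]
orientation: [0.998, 0.067, -0.0, -0.0]
wrist_force: [-0.6, -0.4, -3.1]
grip_width: 0.104
t 9.58 tcp [439.4  65.6 145.7] toolx yaw 0.1348 tooly [ 0.134 -0.991 -0.   ] z [-0.  0. -1.] F [-0.6 -0.4 -3.1] g 0.104 j [0.04 0.22 1.96 0.   0.96 1.48]
t 9.63 tcp [439.5  65.5 145.7] toolx yaw 0.1341 tooly [ 0.134 -0.991 -0.   ] z [-0.  0. -1.] F [-0.1 -0.2 -4.2] g 0.103 j [0.04 0.22 1.96 0.   0.96 1.48]
```

View pics/w6.png

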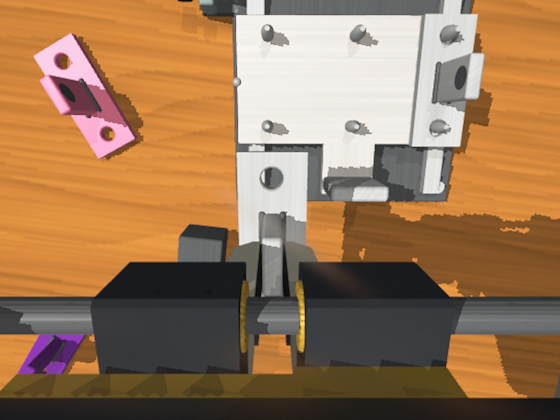

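View pics/w6z.png

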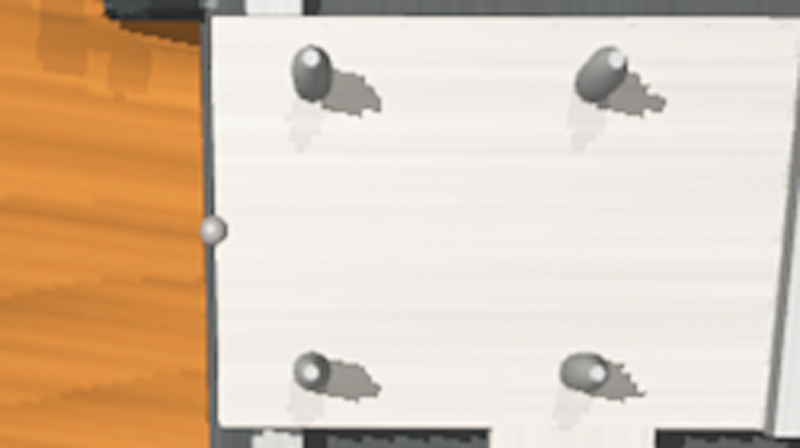

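View pics/w6h.png

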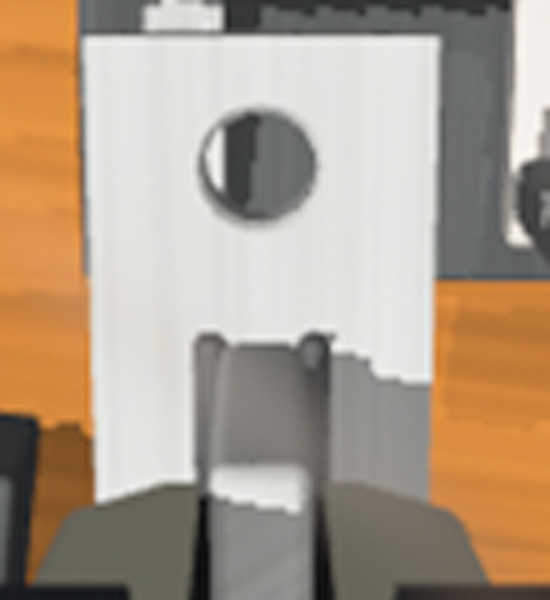

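Plate gripped (hole at zoom (258,166)); four tips at zoom (311,58),(616,60),(310,372),(597,374).

```bash
python3 - <<'E'
from h import *
s,p,Rm=state();c=campose("wrist",p,Rm)
t=np.array([(311,58),(616,60),(310,372),(597,374)])/3.2+[170,10]-0.35
W=cast(c,t,np.full(4,55.))[:,:2]
print(W.round(1)); L=(W[0]+W[2])/2;M=(W[1]+W[3])/2
d=W[0]-W[2];e=W[1]-W[3];f=L-M
print("yaws",np.arctan2(d[1],d[0]),np.arctan2(e[1],e[0]),np.arctan2(f[1],f[0])-np.pi/2,np.linalg.norm(d),np.linalg.norm(f))
h=cast(c,[np.array([258,166])/5+[220,145]-.4],[p[2]-8]);q=((h-p)@Rm)[0];print("hole tool",q)
off=np.array([q[0]-35,q[1]])
T=L-Rm[:2,:2]@off; print("L",L,"target",T)
deltas(p,Rm,T[0],T[1],0.132)
E
```

```text
[[570.8  86.3]
 [579.6  17.1]
 [501.4  77.5]
 [510.3   8. ]]
yaws 0.12582734460563127 0.13035154827192405 0.12662366077024978 69.88683516673251 69.9500404831168
hole tool [35.5507605   0.07786152  7.98992486]
L [536.10517394  81.92374324] target [535.54894813  81.92725933]
move x 9.74 y -0.34 cm turn 0.0021
```

```bash
python3 -m creep '[-1,3.5,-0.1,0,0.006,-1,7,-0.2,0,0.006,-1,9.74,-0.34,0,0.006,-1,9.74,-0.34,3,0.006,-1,9.74,-0.34,5.5,0.006,-1,9.74,-0.34,6.3,0.006,-1,9.74,-0.34,6.3,0.006,-1,9.74,-0.34,6.3,0.006]' 40
python3 - <<'E'
from h import *
im,c,p,Rm=grab("wrist","w7.png");pr()
cv2.imwrite("pics/w7h.png",cv2.resize(im[135:215,220:330],None,fx=7,fy=7,interpolation=cv2.INTER_CUBIC))
E
```

```text
t: 10.3
position: [536.0, 81.3, 83.5]
orientation: [0.998, 0.063, 0.0, 0.0]
wrist_force: [-0.8, -0.0, -4.1]
grip_width: 0.102
t 10.35 tcp [536.5  81.3  84.2] toolx yaw 0.1256 tooly [ 0.125 -0.992  0.   ] z [ 0.002  0.    -1.   ] F [ 0.2 -0.4 -3.9] g 0.104 j [0.06 0.48 1.77 0.   0.89 1.51]
```

View pics/w7h.png

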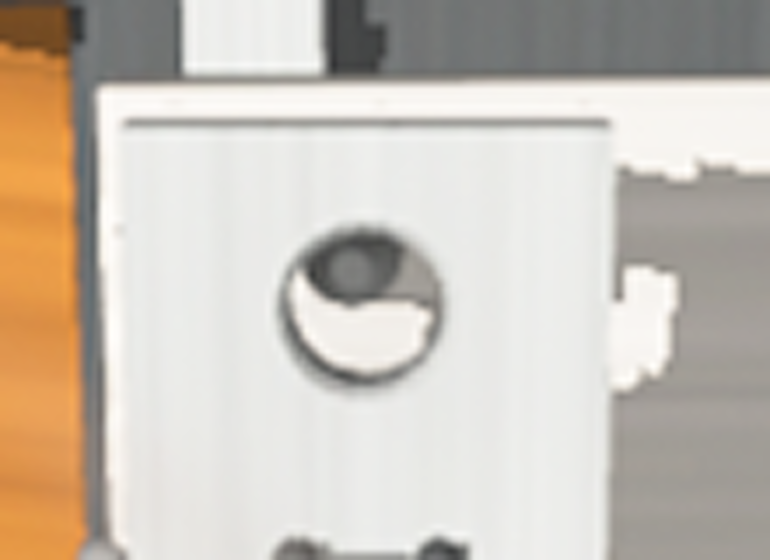

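```bash
python3 - <<'E'
from h import *
s,p,Rm=state();c=campose("wrist",p,Rm)
q=cast(c,np.array([[362,308],[352,270]])/7+[220,135]-.4,[p[2]-8,55]);print(((q-p)@Rm).round(2))
E
```

```text
[[35.08  0.15  8.06]
 [35.04 -0.77 29.23]]
```

```bash
python3 -m creep '[-1,0,-0.06,1,0,-1,0,-0.06,2,0,-1,0,-0.06,2.7,0,-1,0,-0.06,3.2,0,-1,0,-0.06,3.5,0,-1,0,-0.06,3.5,0]' 40
python3 - <<'E'
from h import *
im,c,p,Rm=grab("wrist","w8.png");pr()
cv2.imwrite("pics/w8h.png",cv2.resize(im[130:250,180:350],None,fx=4,fy=4,interpolation=cv2.INTER_CUBIC))
E
```

```text
t: 10.85
position: [536.6, 81.8, 48.0]
orientation: [0.998, 0.062, 0.001, -0.0]
wrist_force: [1.3, 1.0, -3.3]
grip_width: 0.1
t 10.90 tcp [536.5  81.7  48. ] toolx yaw 0.1247 tooly [ 0.124 -0.992 -0.   ] z [ 0.001  0.    -1.   ] F [ 1.7  0.8 -3. ] g 0.102 j [0.07 0.53 1.79 0.   0.82 1.51]
```

View pics/w8h.png

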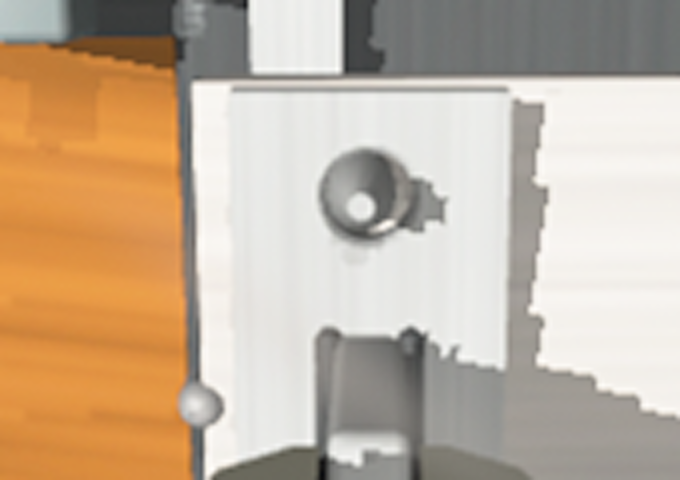

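```bash
python3 -m creep '[-0.3,0,0,0,0,-0.3,0,0,0,0,-0.3,0,0,0,0,-0.3,0,0,-1,0,-0.3,0,0,-4,0,-0.3,0,0,-8,0,-1,0,0,-10,0,-1,-14.5,6.9,-10,0,-1,-14.5,6.9,-10,0,-1,-14.5,6.9,-10,0,-1,-14.5,6.9,-10,0,-1,-14.5,6.9,-10,0,-1,-14.5,6.9,-10,0]' 40
python3 - <<'E'
from h import *
pr();im,c,p,Rm=grab("wrist","w9.png");pr()
im,c,p,Rm=grab("side","s9.png")
grab("top","t9.png")
E
```

```text
t: 11.98
position: [400.0, -5.4, 148.8]
orientation: [0.998, 0.061, 0.001, 0.0]
wrist_force: [0.7, -0.9, 0.2]
grip_width: 0.003
t 11.98 tcp [400.   -5.4 148.8] toolx yaw 0.1230 tooly [ 0.123 -0.992  0.   ] z [ 0.001 -0.    -1.   ] F [ 0.7 -0.9  0.2] g 0.003 j [-0.13  0.14  2.06  0.    0.94  1.32]
t 12.03 tcp [401.1  -5.1 148.8] toolx yaw 0.1238 tooly [ 0.124 -0.992  0.   ] z [ 0.002 -0.    -1.   ] F [-0.6  0.7 -0.3] g 0.004 j [-0.13  0.14  2.06  0.    0.94  1.32]
```

View pics/w9.png

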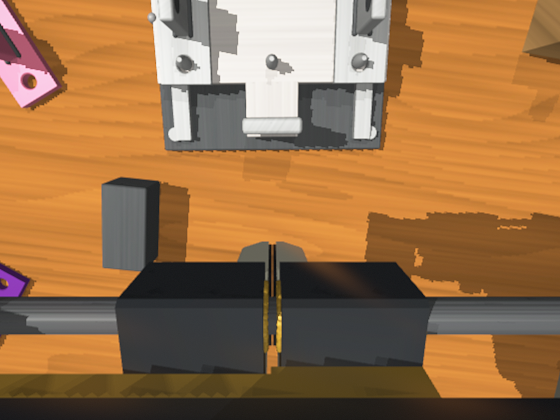

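View pics/s9.png

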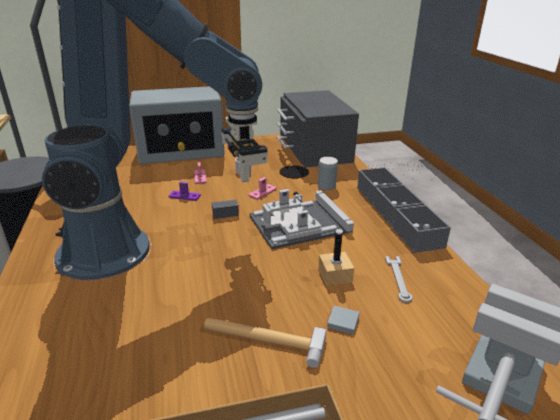

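View pics/t9.png

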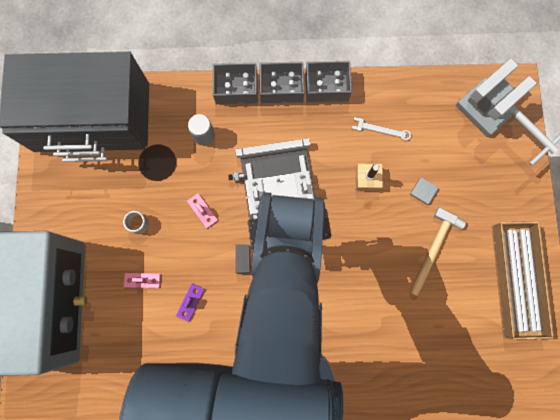

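```bash
python3 - <<'E'
from h import *
s,p,Rm=state();c=campose("wrist",p,Rm)
q=cast(c,[[243,127],[301,127],[243,118],[301,118]],np.full(4,80.));print(q.round(1),((q-p)@Rm).round(1))
E
```

```text
[[461.3  23.3  80. ]
 [466.4 -18.1  80. ]
 [467.5  23.9  80. ]
 [472.6 -17.2  80. ]] [[ 62.6 -20.2  68.4]
 [ 62.6  21.5  68.4]
 [ 68.9 -20.1  68.4]
 [ 68.9  21.4  68.4]]
```

```bash
python3 -m creep '[-1,0,0.06,4,0,-1,0,0.06,8,0,-1,0,0.06,10,0,-1,1.5,0.06,10,0,-1,3,0.06,10,0,-1,4,0.06,10,0,-1,4.5,0.06,10,0,-1,5,0.06,10,0,-1,5.5,0.06,10,0,-1,6,0.06,10,0,-1,6.5,0.06,10,0,-1,7,0.06,10,0,-1,7.5,0.06,10,0,-1,8,0.06,10,0,-1,8.5,0.06,10,0,-1,9,0.06,10,0,-1,9.5,0.06,10,0,-1,10,0.06,10,0,-1,10.5,0.06,10,0,-1,10.5,0.06,10,0]' 40
python3 - <<'E'
from h import *
pr();im,c,p,Rm=grab("wrist","w10.png")
E
```

```text
t: 13.8
position: [506.3, 7.6, 48.1]
orientation: [0.998, 0.062, 0.001, 0.0]
wrist_force: [-0.2, -0.3, 0.7]
grip_width: 0.008
t 13.80 tcp [506.3   7.6  48.1] toolx yaw 0.1249 tooly [ 0.125 -0.992  0.   ] z [ 0.002 -0.    -1.   ] F [-0.2 -0.3  0.7] g 0.008 j [-0.08  0.48  1.88 -0.    0.78  1.37]
```

View pics/w10.png

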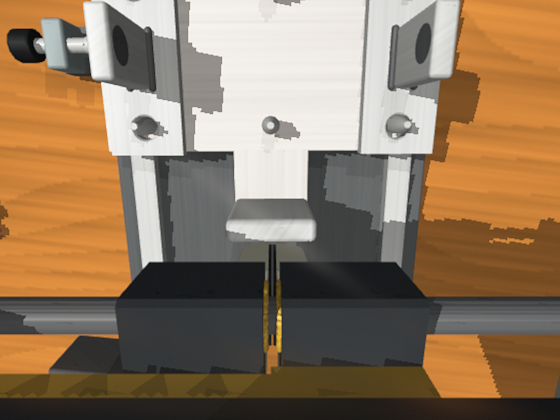

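```bash
python3 -m creep '[-1,0.4,0,0,0,-1,0.8,0,0,0,-1,1.2,0,0,0,-1,1.6,0,0,0,-1,1.9,0,0,0]' 40
python3 -m creep '[-1,0.3,0,0,0,-1,0.5,0,0,0]' 40
python3 -m creep '[-1,0.3,0,0,0,-1,0.3,0,0,0]' 40
python3 - <<'E'
from h import *
pr();im,c,p,Rm=grab("wrist","w11.png")
E
```

```text
t: 14.27
position: [521.4, 9.8, 47.5]
orientation: [0.998, 0.063, -0.003, -0.0]
wrist_force: [-24.5, -5.5, 20.1]
grip_width: 0.006
t: 14.43
position: [521.3, 9.9, 47.4]
orientation: [0.998, 0.063, -0.009, 0.0]
wrist_force: [-47.8, -12.0, 40.6]
grip_width: -0.001
t: 14.6
position: [521.2, 9.9, 47.4]
orientation: [0.998, 0.063, -0.012, 0.0]
wrist_force: [-55.0, -12.7, 48.6]
grip_width: 0.002
t 14.60 tcp [521.2   9.9  47.4] toolx yaw 0.1262 tooly [ 0.126 -0.992 -0.001] z [-0.024 -0.002 -1.   ] F [-55.  -12.7  48.6] g 0.002 j [-0.07  0.51  1.82 -0.    0.83  1.38]
```

View pics/w11.png

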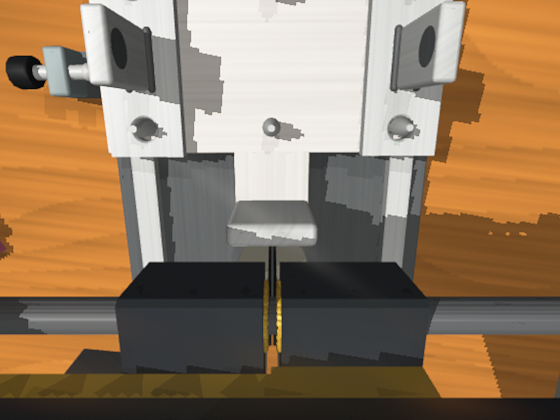

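```bash
python3 -m creep '[-1,-0.8,0,0,0,-1,-1.6,0,0,0,-1,-2.5,0,0,0]' 40
python3 - <<'E'
from h import *
pr();im,c,p,Rm=grab("wrist","w12.png")
cv2.imwrite("pics/w12z.png",cv2.resize(im[0:180,80:460],None,fx=2.1,fy=2.1,interpolation=cv2.INTER_CUBIC))
E
```

```text
t: 14.9
position: [507.2, 7.8, 48.1]
orientation: [0.998, 0.062, 0.001, 0.0]
wrist_force: [-0.6, -0.3, -1.2]
grip_width: 0.008
t 14.90 tcp [507.2   7.8  48.1] toolx yaw 0.1247 tooly [ 0.124 -0.992  0.   ] z [ 0.002 -0.    -1.   ] F [-0.6 -0.3 -1.2] g 0.008 j [-0.08  0.48  1.88  0.    0.78  1.37]
```

View pics/w12z.png

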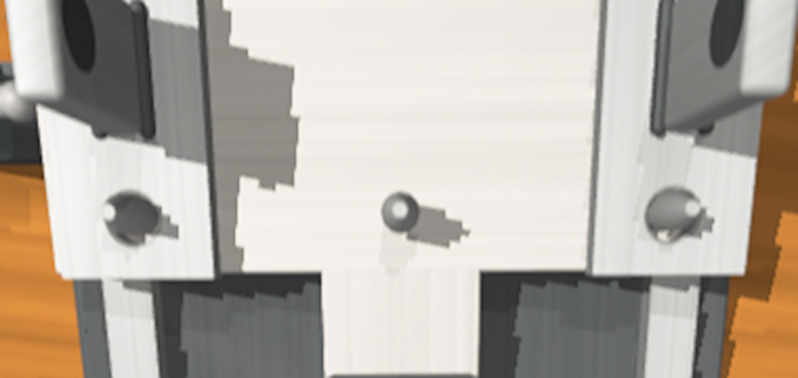

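```bash
python3 - <<'E'
from h import *
s,p,Rm=state();c=campose("wrist",p,Rm)
t=np.array([(110,211),(399,209),(691,207)])/2.1+[80,0]-0.3
W=cast(c,t,np.full(3,55.));print(W.round(1), W[2]-W[0])
print((W[1]-[510.3,8.0,55])[:2]@[np.cos(.128),np.sin(.128)])
print((W[0]-[501.4,77.5,55])[:2]@[np.cos(.128),np.sin(.128)])
E
python3 -m creep '[-1,-2.5,0,0,0,-1,-6,0,0,0,-1,-9,0,-4,0,-1,-9,0,-8,0,-1,-9,0,-8,0]' 40
python3 - <<'E'
from h import *
pr();im,c,p,Rm=grab("wrist","w13.png");grab("side","s13.png")
E
```

```text
[[573.5  86.3  55. ]
 [582.4  18.   55. ]
 [591.4 -50.9  55. ]] [  17.96523775 -137.19298999    0.        ]
72.8062542895128
72.60737408869866
t: 15.37
position: [419.1, -3.7, 132.8]
orientation: [0.998, 0.062, 0.004, 0.001]
wrist_force: [1.6, -0.5, 0.3]
grip_width: 0.005
t 15.37 tcp [419.1  -3.7 132.8] toolx yaw 0.1245 tooly [ 0.124 -0.992  0.002] z [ 0.007 -0.001 -1.   ] F [ 1.6 -0.5  0.3] g 0.005 j [-0.12  0.19  2.04  0.    0.9   1.33]
```

View pics/w13.png

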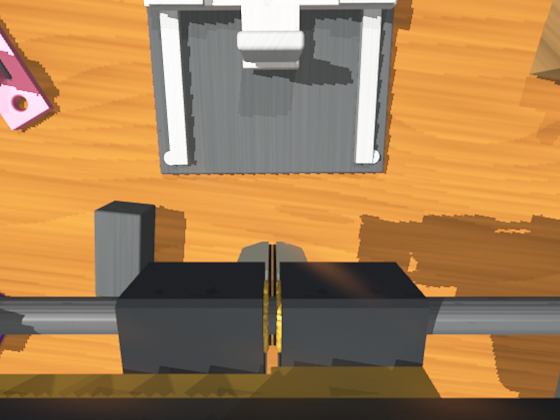

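```bash
python3 -m creep '[-1,4,0,-3,0,-1,8,0,-3,0,-1,12,0,-3,0,-1,16,0,-3,0,-1,20,0,-3,0,-1,22,0,-3,0,-1,22,0,-3,0,-1,22,0,-3,0]' 40
python3 - <<'E'
from h import *
pr();im,c,p,Rm=grab("wrist","w14.png");pr();grab("side","s14.png")
cv2.imwrite("pics/w14z.png",cv2.resize(im[60:260,120:420],None,fx=2.6,fy=2.6,interpolation=cv2.INTER_CUBIC))
E
```

```text
t: 16.13
position: [635.8, 24.3, 155.1]
orientation: [0.998, 0.063, -0.001, -0.0]
wrist_force: [-0.7, 0.5, -0.1]
grip_width: 0.004
t 16.13 tcp [635.8  24.3 155.1] toolx yaw 0.1253 tooly [ 0.125 -0.992 -0.   ] z [-0.003  0.    -1.   ] F [-0.7  0.5 -0.1] g 0.004 j [-0.03  0.55  1.45  0.    1.15  1.41]
t 16.18 tcp [635.1  24.2 155.7] toolx yaw 0.1251 tooly [ 0.125 -0.992 -0.   ] z [-0.003  0.    -1.   ] F [-0.3  0.3  0.2] g 0.006 j [-0.04  0.54  1.45  0.    1.15  1.41]
```

View pics/w14.png

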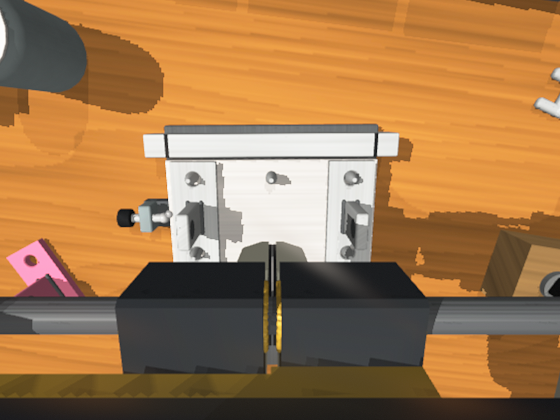

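View pics/w14z.png

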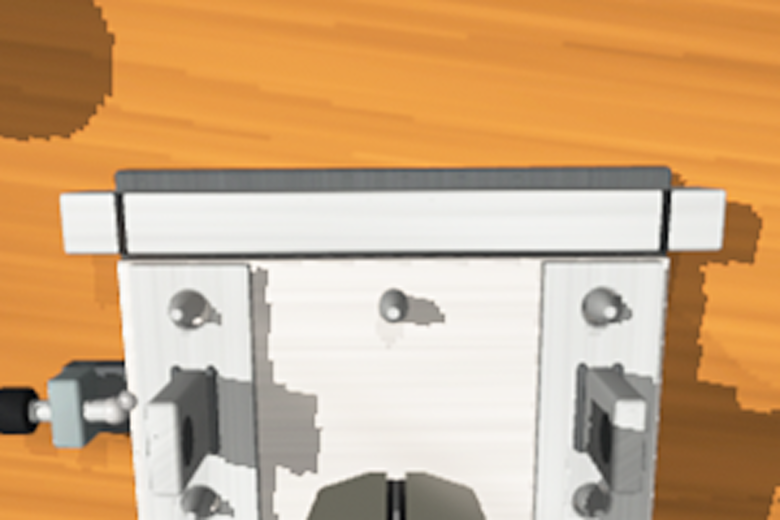

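```bash
python3 - <<'E'
from h import *
s,p,Rm=state();c=campose("wrist",p,Rm)
f=lambda a:np.array(a)/2.6+[120,60]-.3
T=cast(c,f([(184,314),(390,312),(610,311)]),np.full(3,55.));print("tips",T.round(1))
u=np.array([np.cos(.128),np.sin(.128)])
for a,b in zip(T,[[570.8,86.3],[579.6,17.1]]): print((a[:2]-b)@u)
N=cast(c,f([(122,254),(665,249),(122,194),(665,190)]),np.full(4,40.));print("notch",N.round(1),np.linalg.norm(N[1]-N[0]),"yaw",np.arctan2(*(N[0]-N[1])[[1,0]])-np.pi/2)
E_=cast(c,f([(190,263),(600,260)]),np.full(2,40.));print("plate ends",E_.round(1), (N[:2,:2]-E_[:,:2])@u)
E
```

```text
tips [[644.2  93.9  55. ]
 [653.1  27.7  55. ]
 [662.2 -42.9  55. ]]
73.74370466110538
74.2069572754888
notch [[658.9 119.   40. ]
 [683.  -61.2  40. ]
 [678.6 119.9  40. ]
 [702.  -57.4  40. ]] 181.78882582288895 yaw 0.1327463596982854
plate ends [[658.7  96.2  40. ]
 [676.7 -40.3  40. ]] [3.10642925 3.57298341]
```

View pics/s14.png

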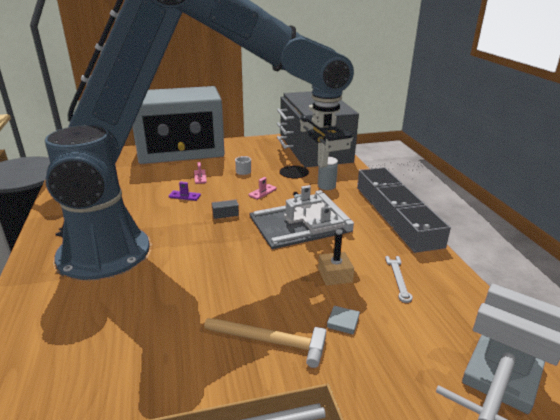

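```bash
python3 - <<'E'
from h import *
c=campose("wrist",np.array([521.2,9.9,47.4]),R.from_quat([0.998,0.063,-0.012,0.0]).as_matrix())
print(cast(c,[[270.5,127]],[55.]))
c=campose("wrist",np.array([449.7,-39.7,146.6]),R.from_euler('z',.154).as_matrix()@np.diag([1,-1,-1.]))
# handle/bar in first images: bar bottom edge seen in w3
c3=campose("wrist",np.array([554.6,-57.65,83.7]),R.from_euler('z',.1285).as_matrix()@np.diag([1,-1,-1.]))
N=cast(c3,[[25,26],[303,15],[303,0]],[30,40,40.]);print(N)
im=cv2.imread("pics/w3.png");cv2.imwrite("pics/w3b.png",cv2.resize(im[0:160,0:340],None,fx=2.3,fy=2.3))
E
```

```text
[[585.06483336  18.19059433  55.        ]]
[[659.08687866 113.15022316  30.        ]
 [685.07148707 -60.38330352  40.        ]
 [693.1062278  -59.17525269  40.        ]]
```

View pics/w3b.png

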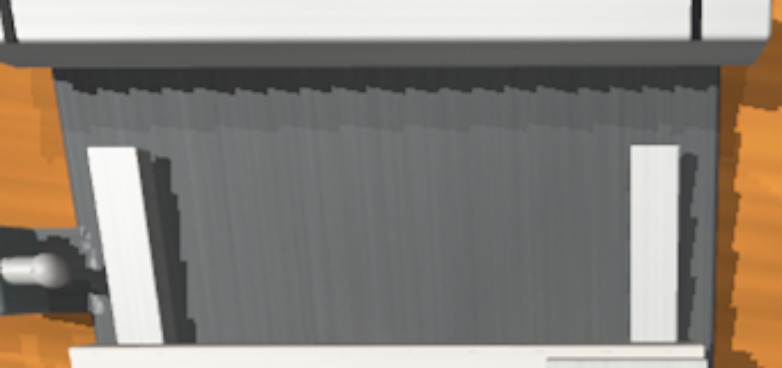

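```bash
python3 -m creep '[0,0,0,-4,0,0,-12.7,24.5,-4.5,0,0,-12.7,24.5,-4.5,0,0.2,-12.7,24.5,-4.5,0,0.2,-12.7,24.5,-4.5,0,0.2,-12.7,24.5,-4.5,0,0.2,-12.7,24.5,-4.5,0,0.2,-12.7,24.5,-4.5,0,0.2,-12.7,24.5,-4.5,0,0.2,-12.7,24.5,-4.5,0,0.2,-12.7,24.5,-4.5,0]' 30
python3 - <<'E'
from h import *
pr();im,c,p,Rm=grab("wrist","w15.png");pr();grab("side","s15.png");grab("top","t15.png")
cv2.imwrite("pics/w15z.png",cv2.resize(im[60:310,140:420],None,fx=2.4,fy=2.4,interpolation=cv2.INTER_CUBIC))
E
```

```text
t: 17.15
position: [539.9, -234.1, 202.8]
orientation: [0.998, 0.062, -0.0, -0.0]
wrist_force: [-0.7, 0.5, 0.2]
grip_width: 0.598
t 17.15 tcp [ 539.9 -234.1  202.8] toolx yaw 0.1246 tooly [ 0.124 -0.992 -0.   ] z [-0.  0. -1.] F [-0.7  0.5  0.2] g 0.598 j [-0.49  0.41  1.54  0.    1.19  0.96]
t 17.20 tcp [ 540.2 -233.8  202.8] toolx yaw 0.1255 tooly [ 0.125 -0.992 -0.   ] z [-0.  0. -1.] F [ 0.5 -0.2  0.2] g 0.600 j [-0.49  0.41  1.54  0.    1.19  0.96]
```

View pics/w15.png

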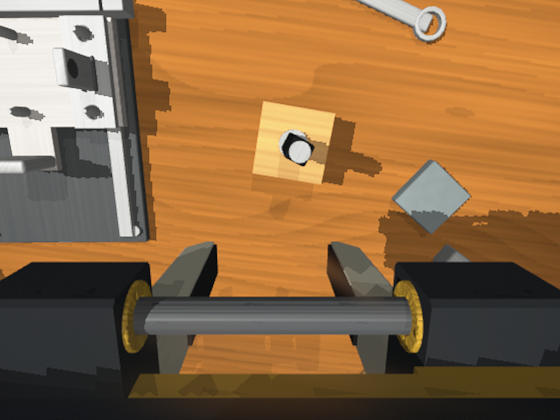

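View pics/w15z.png

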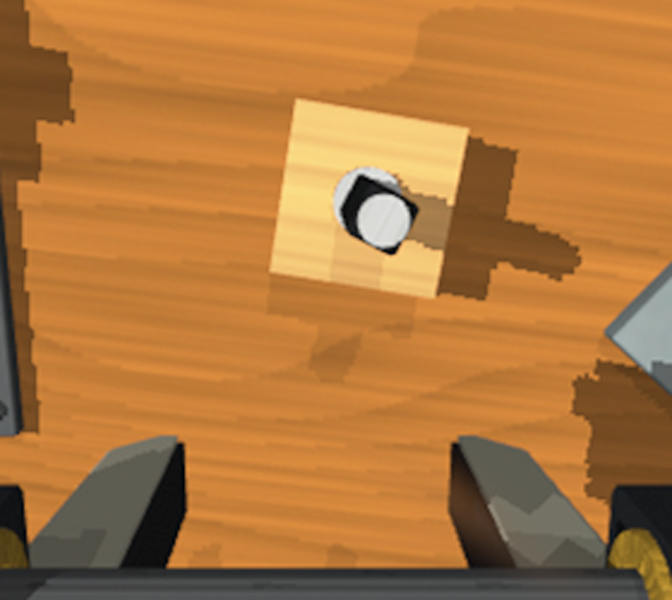

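View pics/t15.png

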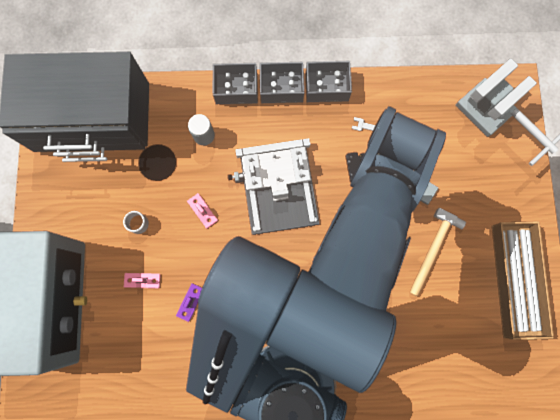

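```bash
python3 - <<'E'
from h import *
s,p,Rm=state();c=campose("wrist",p,Rm);im=cv2.imread("pics/w15.png")
cv2.imwrite("pics/w15p.png",cv2.resize(im[120:180,265:345],None,fx=10,fy=10,interpolation=cv2.INTER_CUBIC))
f=lambda a:np.array(a)/2.4+[140,60]-.3
S=cast(c,f([(295,98),(470,128),(437,298),(270,271)]),np.full(4,45.));print("stand",S.mean(0),[np.linalg.norm(S[i]-S[i-1]).round(1) for i in range(4)])
d=S[1]-S[0];print("stand yaw",np.arctan2(d[1],d[0]))
print("cap",cast(c,f([(384,220)]),[131.]),cast(c,f([(384,220)]),[135.]))
E
```

```text
stand [ 587.92046636 -249.06993807   45.        ] [np.float64(69.8), np.float64(70.8), np.float64(69.7), np.float64(70.9)]
stand yaw -1.6083699673350897
cap [[ 587.72588159 -248.95067322  131.        ]] [[ 588.03363616 -248.59211703  135.        ]]
```

View pics/w15p.png

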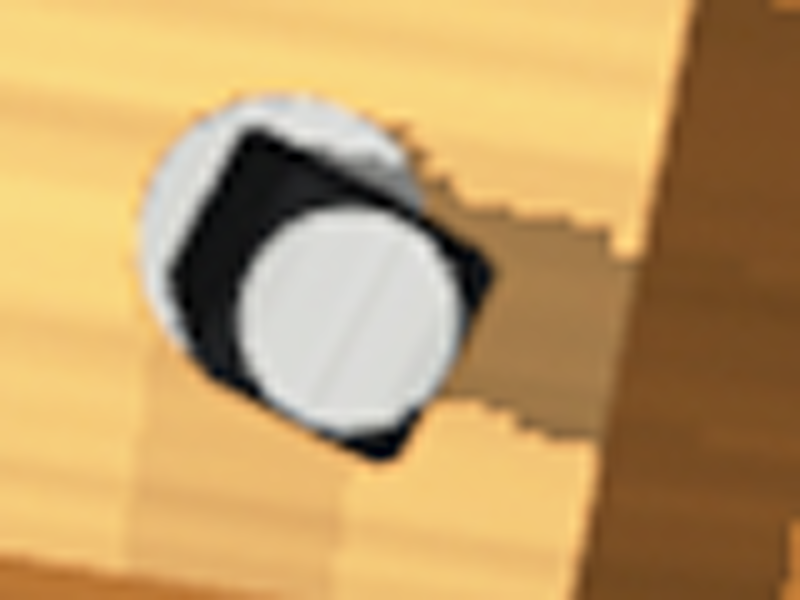

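```bash
python3 - <<'E'
from h import *
s,p,Rm=state();c=campose("wrist",p,Rm)
f=lambda a:np.array(a)/10+[265,120]-.45
q=cast(c,f([(494,270),(390,462)]),[131.,131]);d=q[0]-q[1];print(np.arctan2(d[1],d[0]),np.linalg.norm(d))
q=cast(c,f([(250,128),(168,278)]),[51.,51]);d=q[0]-q[1];print(np.arctan2(d[1],d[0]),np.linalg.norm(d))
deltas(p,Rm,587.8,-249.0,-.36)
E
```

```text
-0.353685189509897 16.0002187490744
-0.37528780911386994 16.12800117853721
move x 4.50 y 2.12 cm turn 0.4863
```

```bash
python3 -m creep '[0.2,2.2,1,0,0.12,0.2,4.5,2.12,0,0.24,0.2,4.5,2.12,0,0.36,0.2,4.5,2.12,0,0.486,0.2,4.5,2.12,4,0.486,0.2,4.5,2.12,8,0.486,0.2,4.5,2.12,11,0.486,0.2,4.5,2.12,12.9,0.486,0.2,4.5,2.12,12.9,0.486,0.2,4.5,2.12,12.9,0.486]' 30
python3 - <<'E'
from h import *
pr();im,c,p,Rm=grab("wrist","w16.png")
E
```

```text
t: 18.13
position: [587.6, -249.4, 73.6]
orientation: [0.984, -0.179, -0.001, -0.0]
wrist_force: [1.1, 0.0, 0.2]
grip_width: 0.602
t 18.13 tcp [ 587.6 -249.4   73.6] toolx yaw -0.3601 tooly [-0.352 -0.936 -0.   ] z [-0.001  0.001 -1.   ] F [1.1 0.  0.2] g 0.602 j [-0.47  0.64  1.5   0.    1.    1.46]
```

View pics/w16.png

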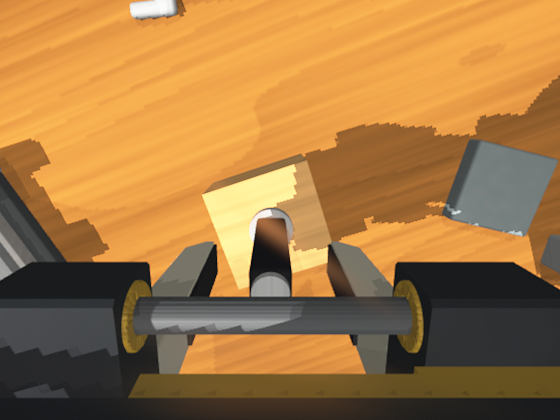

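```bash
python3 -m creep '[-1,0,0,0,0,-1,0,0,0,0,-1,0,0,0,0,-1,0,0,0,0,-1,0,0,0,0,-1,0,0,0,0,-1,0,0,0,0,-1,0,0,0,0]' 45
python3 - <<'E'
from h import *
pr();im,c,p,Rm=grab("wrist","w17.png");pr()
E
python3 -m creep '[-1,0,0,-1,0,-1,0,0,-3,0,-1,0,0,-6,0,-1,0,0,-9,0,-1,0,0,-11,0,-1,0,0,-11,0,-1,0,0,-11,0]' 45
python3 - <<'E'
from h import *
im,c,p,Rm=grab("wrist","w18.png");pr();im,c,p,Rm=grab("side","s18.png")
E
```

```text
t: 18.85
position: [587.5, -250.3, 73.9]
orientation: [0.984, -0.18, 0.0, 0.0]
wrist_force: [-0.6, 0.6, 0.3]
grip_width: 0.193
t 18.85 tcp [ 587.5 -250.3   73.9] toolx yaw -0.3612 tooly [-0.353 -0.935  0.   ] z [ 0. -0. -1.] F [-0.6  0.6  0.3] g 0.193 j [-0.48  0.64  1.5  -0.    0.99  1.46]
t 18.90 tcp [ 587.5 -250.3   73.8] toolx yaw -0.3613 tooly [-0.353 -0.935 -0.   ] z [-0.  0. -1.] F [-0.8  0.5  0.4] g 0.187 j [-0.48  0.64  1.5  -0.    0.99  1.46]
t: 19.48
position: [587.8, -250.4, 184.9]
orientation: [0.984, -0.18, 0.001, 0.0]
wrist_force: [0.1, -1.5, -1.9]
grip_width: 0.189
t 19.53 tcp [ 587.2 -250.1  183.4] toolx yaw -0.3612 tooly [-0.353 -0.935 -0.   ] z [-0.001  0.    -1.   ] F [ 0.2 -0.1 -2.7] g 0.192 j [-0.48  0.52  1.42  0.    1.2   1.46]
```

View pics/w18.png

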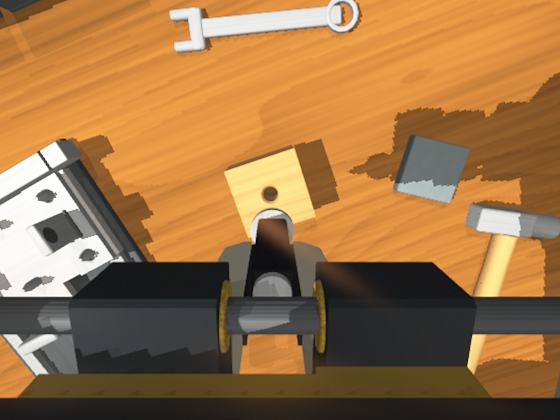

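View pics/s18.png

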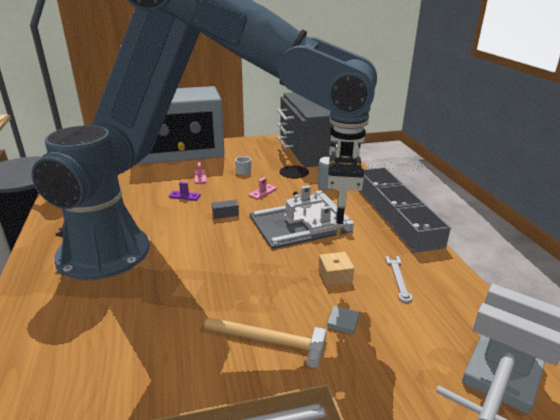

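```bash
python3 -m creep '[-1,-0.5,-3,0,0,-1,-1,-6,0,0,-1,-1.5,-9,0,0,-1,-2,-12,0,0,-1,-2.6,-15,0,0,-1,-3,-18,0,0,-1,-3.6,-21,0,0,-1,-4.1,-24,0,0,-1,-4.6,-27,0,0,-1,-5.1,-30,0,0,-1,-5.6,-33,0,0,-1,-6,-35.5,0,0,-1,-6.3,-37,0,0,-1,-6.3,-37,0,0,-1,-6.3,-37,0,0]' 45
python3 - <<'E'
from h import *
im,c,p,Rm=grab("wrist","w19.png");pr();im,c,p,Rm=grab("side","s19.png");pr()
cv2.imwrite("pics/s19z.png",cv2.resize(im[120:270,220:400],None,fx=4,fy=4,interpolation=cv2.INTER_CUBIC))
deltas(p,Rm,659,118.1)
E
```

```text
t: 20.83
position: [658.9, 118.1, 182.6]
orientation: [0.984, -0.179, -0.001, 0.0]
wrist_force: [-0.2, 0.1, -1.7]
grip_width: 0.19
t 20.88 tcp [659.  117.3 183. ] toolx yaw -0.3612 tooly [-0.353 -0.935  0.001] z [-0.001 -0.001 -1.   ] F [ 0.3  0.1 -0.6] g 0.193 j [ 0.11  0.58  1.32 -0.    1.24  2.04]
t 20.93 tcp [659.1 116.9 183.2] toolx yaw -0.3620 tooly [-0.354 -0.935  0.001] z [-0.001 -0.    -1.   ] F [-0.3 -0.2 -0. ] g 0.192 j [ 0.11  0.58  1.32 -0.    1.24  2.04]
move x -0.02 y -0.07 cm
```

View pics/w19.png

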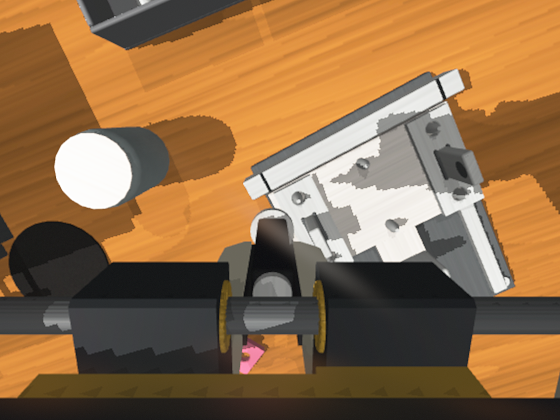

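View pics/s19z.png

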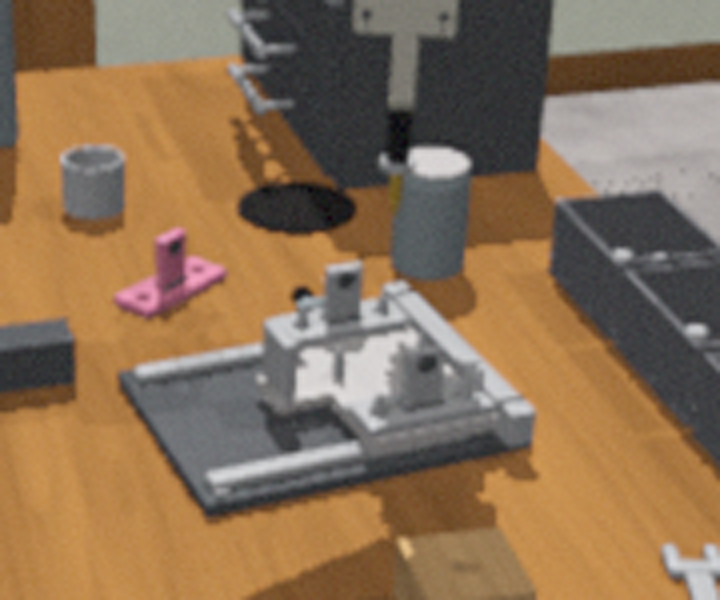

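```bash
python3 - <<'E'
import cv2
im=cv2.imread("pics/w19.png")
cv2.imwrite("pics/w19z.png",cv2.resize(im[60:260,230:480],None,fx=3.2,fy=3.0,interpolation=cv2.INTER_CUBIC))
E
```

```text
(no output)
```

View pics/w19z.png

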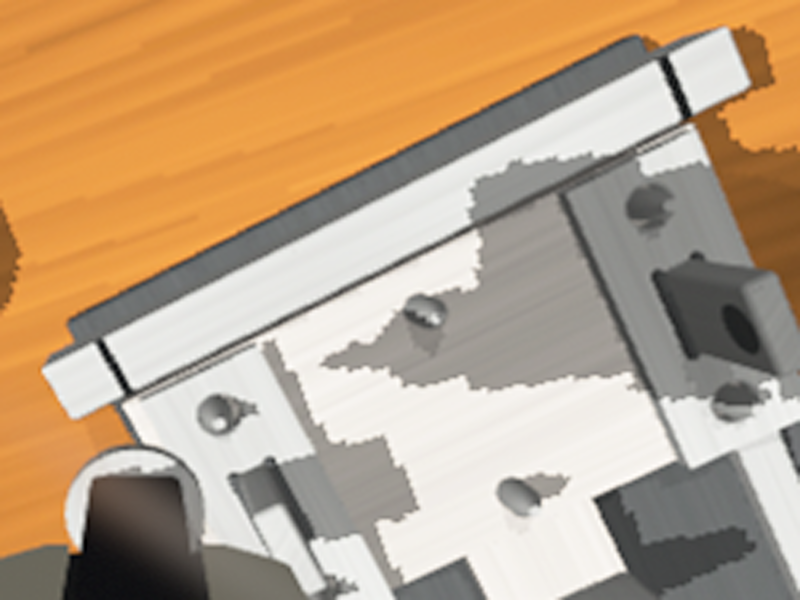

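```bash
python3 - <<'E'
from h import *
s,p,Rm=state();p=np.array([659.0,117.6,182.9]);c=campose("wrist",p,Rm)
f=lambda a:np.array(a)/[3.2,3.0]+[230,60]-.3
N=cast(c,f([(128,394),(686,117)]),[40.,40]);print(N.round(1),np.linalg.norm(N[1]-N[0]))
# collar: left/right extremes at (64,510),(203,510), top (133,447); collar z ~ TCP-71+45
q=cast(c,f([(64,512),(203,512),(133,447)]),np.full(3,p[2]-26));print(((q-p)@Rm).round(1))
E
```

```text
[[660.3 118.6  40. ]
 [683.8 -60.2  40. ]] 180.3417475622931
[[ -1.4 -13.9  26. ]
 [ -1.5  14.3  26. ]
 [ 13.    0.1  26. ]]
```

```bash
python3 -m creep '[-1,0.05,0,1.5,0,-1,0.05,0,3,0,-1,0.05,0,4.3,0,-1,0.05,0,5,0,-1,0.05,0,5.3,0,-1,0.05,0,5.6,0,-1,0.05,0,5.8,0,-1,0.05,0,6,0,-1,0.05,0,6.2,0,-1,0.05,0,6.4,0,-1,0.05,0,6.6,0,-1,0.05,0,6.8,0,-1,0.05,0,6.9,0,-1,0.05,0,6.9,0,-1,0.05,0,6.9,0]' 45
python3 - <<'E'
from h import *
im,c,p,Rm=grab("wrist","w20.png");pr();im,c,p,Rm=grab("side","s20.png");pr()
cv2.imwrite("pics/w20z.png",cv2.resize(im[120:300,260:400],None,fx=4.5,fy=3.3,interpolation=cv2.INTER_CUBIC))
deltas(p,Rm,683.4+.6,-60.3)
E
```

```text
t: 22.18
position: [659.8, 118.0, 114.8]
orientation: [0.984, -0.18, -0.0, -0.0]
wrist_force: [0.2, -0.2, -1.7]
grip_width: 0.192
t 22.23 tcp [659.9 118.  114.9] toolx yaw -0.3612 tooly [-0.353 -0.935 -0.   ] z [ 0.  0. -1.] F [ 0.9 -1.1 -0.3] g 0.189 j [0.11 0.65 1.38 0.   1.11 2.04]
t 22.28 tcp [659.9 118.  115. ] toolx yaw -0.3611 tooly [-0.353 -0.935 -0.   ] z [ 0.  0. -1.] F [ 0.4 -0.1 -1.2] g 0.194 j [0.11 0.65 1.38 0.   1.11 2.04]
move x 8.56 y 15.82 cm
```

View pics/w20.png

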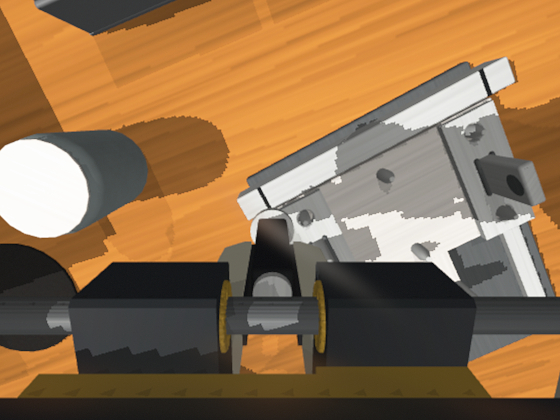

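View pics/w20z.png

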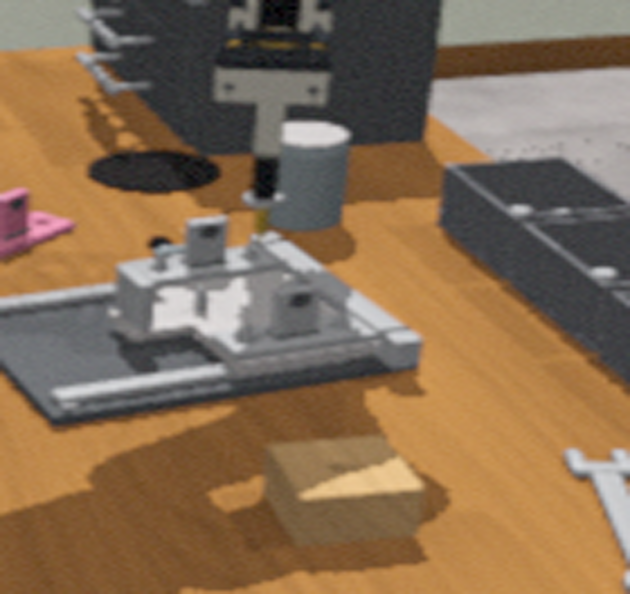

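```bash
python3 -m creep '[-1,0.12,0.22,0.05,0,-1,0.24,0.44,0.1,0,-1,0.36,0.66,0.15,0,-1,0.48,0.88,0.15,0,-1,0.6,1.1,0.15,0,-1,0.71,1.32,0.15,0,-1,0.83,1.54,0.15,0,-1,0.95,1.76,0.15,0,-1,1.07,1.98,0.15,0,-1,1.19,2.2,0.15,0,-1,1.31,2.42,0.15,0,-1,1.43,2.64,0.15,0,-1,1.55,2.86,0.15,0,-1,1.67,3.08,0.15,0,-1,1.78,3.3,0.15,0,-1,1.9,3.52,0.15,0,-1,2.02,3.74,0.15,0,-1,2.14,3.95,0.15,0]' 45
python3 -m creep '[-1,0.12,0.22,0,0,-1,0.24,0.44,0,0,-1,0.36,0.66,0,0,-1,0.48,0.88,0,0,-1,0.6,1.1,0,0,-1,0.71,1.32,0,0,-1,0.83,1.54,0,0,-1,0.95,1.76,0,0,-1,1.07,1.98,0,0,-1,1.19,2.2,0,0,-1,1.31,2.42,0,0,-1,1.43,2.64,0,0,-1,1.55,2.86,0,0,-1,1.67,3.08,0,0,-1,1.78,3.3,0,0,-1,1.9,3.52,0,0,-1,2.02,3.74,0,0,-1,2.14,3.95,0,0]' 45
python3 - <<'E'
from h import *
pr();im,c,p,Rm=grab("wrist","w21.png");cv2.imwrite("pics/w21z.png",cv2.resize(im[80:300,180:420],None,fx=3,fy=2.7,interpolation=cv2.INTER_CUBIC));deltas(p,Rm,684,-60.3)
E
```

```text
t: 23.78
position: [665.9, 73.2, 113.3]
orientation: [0.984, -0.18, -0.0, -0.0]
wrist_force: [-0.7, -0.6, -1.5]
grip_width: 0.189
t: 25.28
position: [672.0, 28.6, 113.4]
orientation: [0.984, -0.18, 0.0, -0.0]
wrist_force: [-0.4, -1.4, -0.3]
grip_width: 0.195
t 25.28 tcp [672.   28.6 113.4] toolx yaw -0.3613 tooly [-0.353 -0.935 -0.   ] z [ 0.  0. -1.] F [-0.4 -1.4 -0.3] g 0.195 j [-0.03  0.65  1.38  0.    1.11  1.91]
move x 4.27 y 7.90 cm
```

View pics/w21z.png

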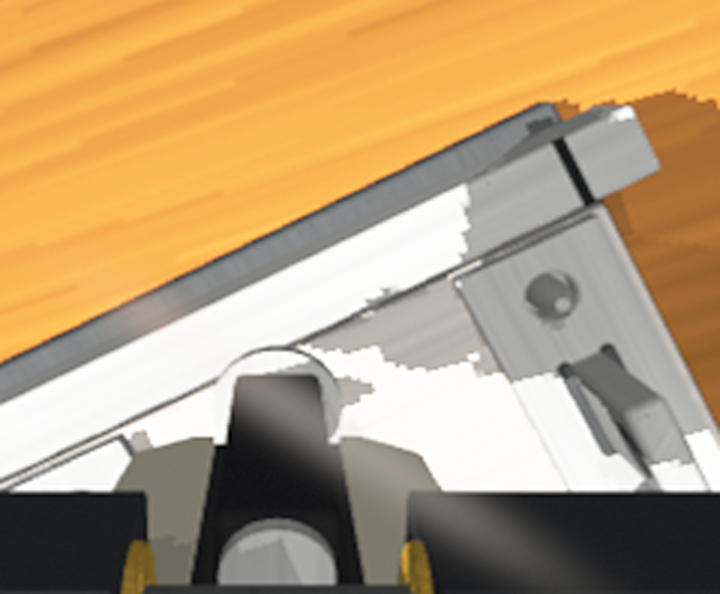

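```bash
python3 -m creep '[-1,0.12,0.22,0,0,-1,0.24,0.44,0,0,-1,0.36,0.66,0,0,-1,0.48,0.88,0,0,-1,0.6,1.1,0,0,-1,0.71,1.32,0,0,-1,0.83,1.54,0,0,-1,0.95,1.76,0,0,-1,1.07,1.98,0,0,-1,1.19,2.2,0,0,-1,1.31,2.42,0,0,-1,1.43,2.64,0,0,-1,1.55,2.86,0,0,-1,1.67,3.08,0,0,-1,1.78,3.3,0,0,-1,1.9,3.52,0,0,-1,2.02,3.74,0,0,-1,2.14,3.95,0,0]' 45
python3 -m creep '[-1,0.12,0.22,0,0,-1,0.24,0.44,0,0,-1,0.36,0.66,0,0,-1,0.48,0.88,0,0,-1,0.6,1.1,0,0,-1,0.71,1.32,0,0,-1,0.83,1.54,0,0,-1,0.95,1.76,0,0,-1,1.07,1.98,0,0,-1,1.19,2.2,0,0,-1,1.31,2.42,0,0,-1,1.43,2.64,0,0,-1,1.55,2.86,0,0,-1,1.67,3.08,0,0,-1,1.78,3.3,0,0,-1,1.9,3.52,0,0,-1,2.02,3.74,0,0,-1,2.14,3.95,0,0,-1,2.14,3.95,0,0]' 45
python3 - <<'E'
from h import *
pr();im,c,p,Rm=grab("wrist","w22.png");cv2.imwrite("pics/w22z.png",cv2.resize(im[80:300,180:420],None,fx=3,fy=2.7,interpolation=cv2.INTER_CUBIC));deltas(p,Rm,684,-60.3)
s,p,Rm=state()
E
```

```text
t: 26.83
position: [678.1, -15.8, 113.4]
orientation: [0.984, -0.18, 0.0, -0.0]
wrist_force: [-0.1, 0.1, -0.2]
grip_width: 0.194
t: 28.42
position: [684.1, -60.6, 113.3]
orientation: [0.984, -0.18, 0.0, 0.0]
wrist_force: [0.2, -0.2, -0.9]
grip_width: 0.192
t 28.42 tcp [684.1 -60.6 113.3] toolx yaw -0.3615 tooly [-0.354 -0.935  0.   ] z [ 0. -0. -1.] F [ 0.2 -0.2 -0.9] g 0.192 j [-0.16  0.68  1.33 -0.    1.13  1.78]
move x -0.02 y -0.03 cm
```

View pics/w22z.png

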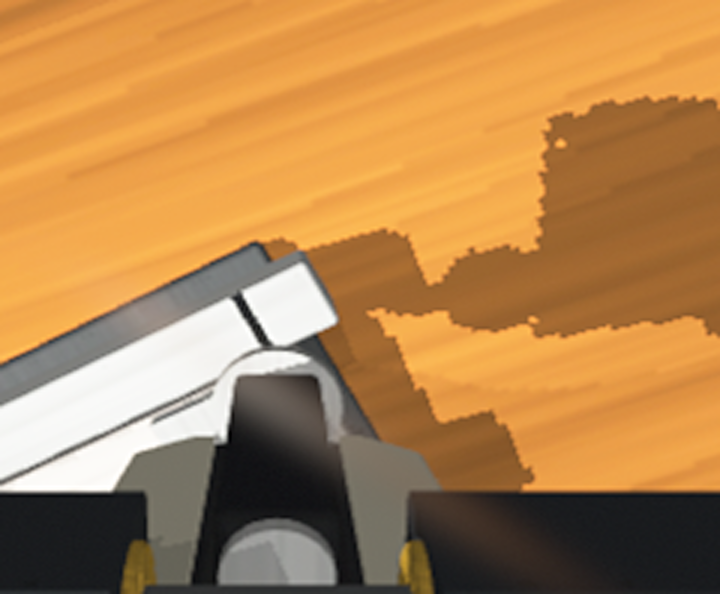

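```bash
python3 -m creep '[-1,0,0,-0.2,0,-1,0,0,-0.5,0,-1,0,0,-0.8,0,-1,0,0,-1.2,0,-1,0,0,-2.5,0,-1,0,0,-4.5,0,-1,0,0,-7.1,0,-1,-0.4,3,-7.1,0,-1,-0.8,6,-7.1,0,-1,-1.1,9,-7.1,0,-1,-1.4,12,-7.1,0,-1,-1.7,15,-7.1,0,-1,-2,18,-7.1,0,-1,-2.2,20,-7.1,0,-1,-2.33,21.16,-7.1,0,-1,-2.33,21.16,-7.1,0,-1,-2.33,21.16,-7.1,0]' 45
python3 - <<'E'
from h import *
im,c,p,Rm=grab("wrist","w23.png");pr();deltas(p,Rm,587.5,-250.3,-.3612)
E
```

```text
t: 29.88
position: [587.8, -249.6, 184.9]
orientation: [0.984, -0.18, 0.0, -0.0]
wrist_force: [0.0, -0.7, -0.3]
grip_width: 0.191
t 29.93 tcp [ 588.  -249.   184.8] toolx yaw -0.3608 tooly [-0.353 -0.936 -0.   ] z [ 0.001  0.    -1.   ] F [-0.7  1.1 -0.5] g 0.187 j [-0.47  0.52  1.42  0.    1.21  1.46]
move x -0.00 y 0.08 cm turn -0.0006
```

View pics/w23.png

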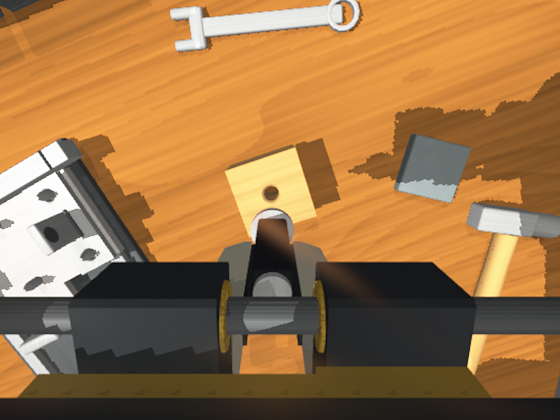

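```bash
python3 - <<'E'
from h import *
s,p,Rm=state();c=campose("wrist",p,Rm);im=cv2.imread("pics/w23.png")
q=cast(c,[[270.5,193.3]],[45.]);print(((q-p)@Rm).round(1),q.round(1))
cv2.imwrite("pics/w23z.png",cv2.resize(im[170:230,235:305],None,fx=9,fy=9,interpolation=cv2.INTER_CUBIC))
E
```

```text
[[ -0.6  -0.7 139.8]] [[ 587.8 -248.1   45. ]]
```

View pics/w23z.png

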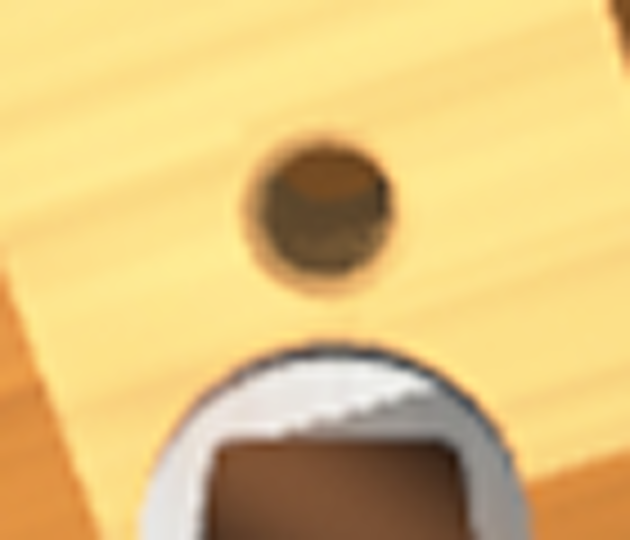

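```bash
python3 -m creep '[-1,0,0,2,0,-1,0,0,4,0,-1,0,0,5.5,0,-1,0,0,6.3,0,-1,0,0,7,0,-1,0,0,7.7,0,-1,0,0,8.4,0,-1,0,0,9.1,0,-1,0,0,9.8,0,-1,0,0,10.4,0,-1,0,0,10.8,0,-1,0,0,11,0,-1,0,0,11,0]' 45
python3 - <<'E'
from h import *
im,c,p,Rm=grab("wrist","w24.png");pr()
E
```

```text
t: 31.02
position: [587.5, -249.9, 74.3]
orientation: [0.984, -0.18, 0.0, -0.0]
wrist_force: [-0.4, 0.5, -2.3]
grip_width: 0.192
t 31.07 tcp [ 587.6 -249.9   74.4] toolx yaw -0.3612 tooly [-0.353 -0.935  0.   ] z [ 0. -0. -1.] F [ 0.5 -0.1 -1.1] g 0.194 j [-0.48  0.64  1.5  -0.    1.    1.46]
```

View pics/w24.png

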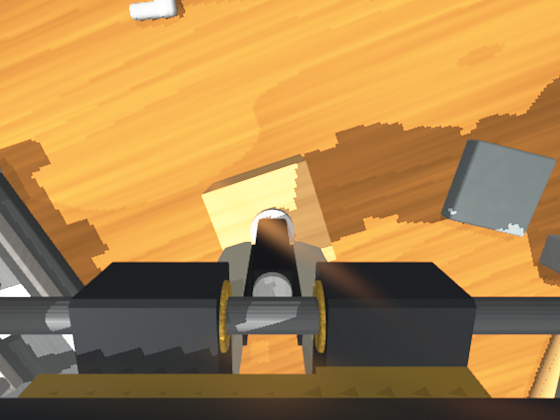

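Seated in the stand; open, rise, then back away for a final check.

```bash
python3 -m creep '[-0.6,0,0,0,0,-0.3,0,0,0,0,0,0,0,0,0,0.2,0,0,0,0,0.2,0,0,0,0,0.2,0,0,0,0,0.2,0,0,-2,0,0.2,0,0,-5,0,0.2,0,0,-9,0,0.2,0,0,-13,0,0.2,-6,0,-13,0,0.2,-12,0,-13,0,0.2,-16,0,-13,0,0.2,-20,0,-13,0,0.2,-20,0,-13,0,0.2,-20,0,-13,0]' 45
python3 - <<'E'
from h import *
pr()
for n in("wrist","side","top"): grab(n,n+"25.png")
im=cv2.imread("pics/side25.png");cv2.imwrite("pics/s25z.png",cv2.resize(im[170:300,220:400],None,fx=4.2,fy=4.2,interpolation=cv2.INTER_CUBIC))
im=cv2.imread("pics/top25.png");cv2.imwrite("pics/t25z.png",cv2.resize(im[100:300,110:470],None,fx=2.2,fy=2.2,interpolation=cv2.INTER_CUBIC))
E
```

```text
t: 32.4
position: [395.8, -177.0, 204.2]
orientation: [0.984, -0.18, -0.001, -0.0]
wrist_force: [0.4, 0.4, 0.4]
grip_width: 0.601
t 32.40 tcp [ 395.8 -177.   204.2] toolx yaw -0.3612 tooly [-0.353 -0.935 -0.   ] z [-0.002  0.001 -1.   ] F [0.4 0.4 0.4] g 0.601 j [-0.53  0.12  1.92 -0.    1.1   1.4 ]
```

View pics/s25z.png

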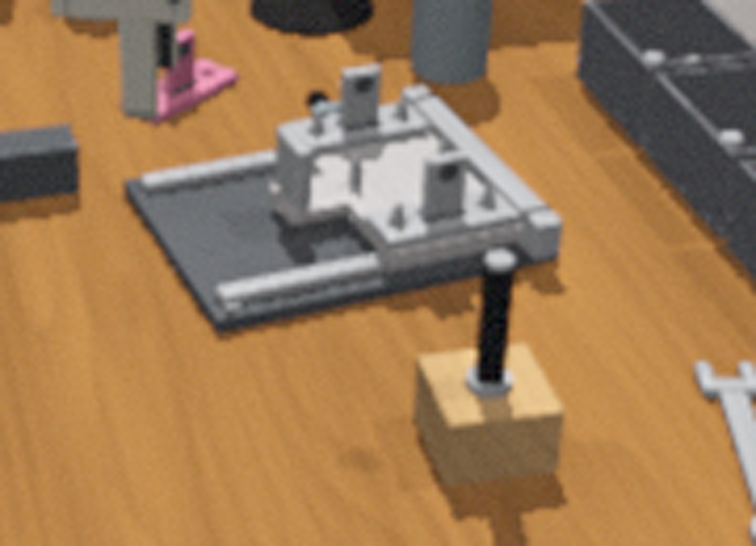

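View pics/t25z.png

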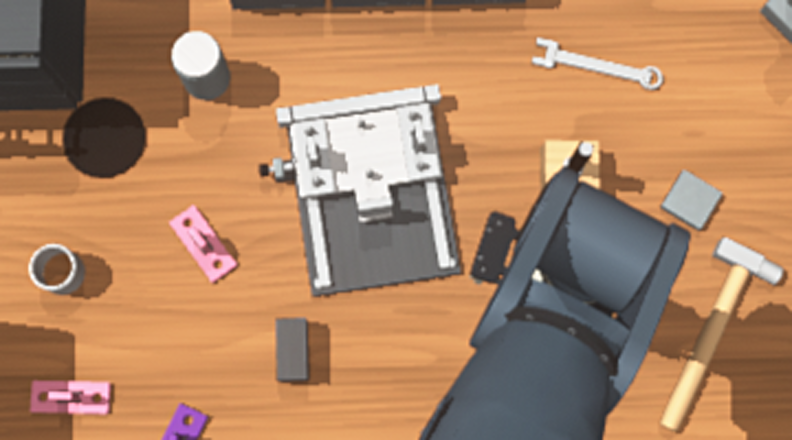

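View pics/wrist25.png

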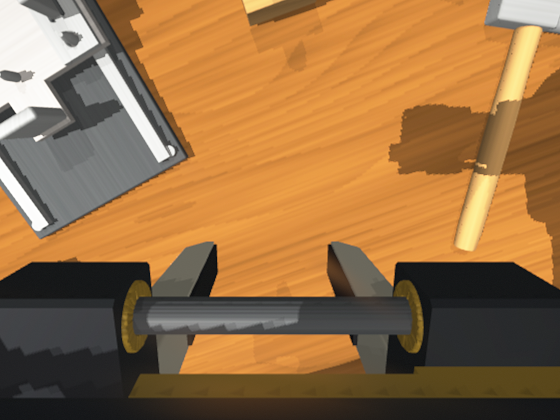

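```bash
python3 - <<'E'
from rig import ctrl
print(ctrl.hand_in())
E
```

```text
the job is handed in; nothing more can be done
None
```

I loaded the fixture, pushed the shuttle home, traced the seam and put the pointer back, then handed in at about 32 s of the 210 s allowed. I got no verdict.

- **Plates:** I found only two steel plates on the bench and no third in any view. They sit on the left and right pin pairs, and the last pictures show them flat with the pins through the holes.
- **Shuttle:** I pushed it until it stopped rigidly and it held after I backed off. I measured only 73–74 mm of travel from where it started. I still judged it home, because the stop did not give and the gap to the bar was only about 3 mm. I did not check the snap any other way.
- **Push force:** the wrist force reached about 75 N at the stop, because I sent two more small pushes before reading the force. That is under the 120 N wrist limit. The contact was at the fingers, so I don't expect the 40 N limit on the arm and gripper body to apply, but I could not confirm that.
- **Seam:** I traced it at about 3 cm/s with the pointer upright and the tip an estimated 2–4 mm above the edge. The start and end matched the left and right notches to about 1–2 mm by camera.
- **Final check:** the pointer stands upright in its hole, the gripper is clear, and the other things I could see in the last pictures had not moved.

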